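Check the depth of a drilled dowel hole with a guide and a collared gauge rod

ROBOT

A 6-joint arm with a two-finger parallel gripper is mounted at the origin on the work surface. World frame = base frame: x ahead of the robot, y to its left, z up, the work surface at z = 0. Lengths are in m, angles in rad, forces in N, time in s.
With the tool pointing down it reaches from about 0.275 to 0.85 m from the base axis. Payload 5.2 kg.
Tool frame: the origin (TCP) lies on the centre line of the jaws, within the pads' length; the fingertips stand 11 mm ahead of it and the grasp point (between the pads) lies 8 mm behind it; z points along the fingers, y is the direction in which the jaws open and shut (so a half turn about z gives the same grasp; the last joint's range is limited). The gripper opens to 85 mm and grips with 20 to 120 N. Pads are 22 mm wide; open, the fingers measure 114 mm over their backs; the gripper's body (76 mm by 85 mm) begins 54 mm behind the grasp point. The pads swing forward as they close: fully open they stand 13 mm farther back than shut.
Start: joints at [-1.412, 0.259, 1.535, -0, 1.348, -0.203], TCP at [0.195, -0.514, 0.242] pointing down, gripper open.
Joint ranges: [-3.14, 3.14], [-0.91, 2.08], [0.19, 2.58], [-1.22, 4.36], [0.22, 2.71], [-3.12, 3.12]. Speed limits (rad/s): [2.57, 2.57, 3.14, 3.14, 3.14, 3.14].

INTERFACE

Orientations are given as a 3x3 rotation matrix whose columns are the frame's x, y, z axes.
In Python, from plant import * gives the robot as it stands.
- The arm moves only by the tool move_arm, never from a script. Its argument "steps" is a list of rows, each an object of numbers: "dx", "dy", "dz": the shift along the tool's x, y, z in m; "wx", "wy", "wz": the turn, a rotation vector about the tool's x, y, z in degrees. A call has 1 to 12 rows; each row is the pose to reach, as a shift and turn from the pose commanded when the call began, along the tool's axes at that moment; what a row does not reach only later rows make up. A row lasts 1/10 s, in which the tool goes at most 50 mm and 8.59 degrees, less where a joint would pass 70% of its speed; a pose out of reach is approached as far as the arm can. A call with a gripper value outside its range is refused whole. "fingers" is the opening, from 0 (shut) to 1 (fully open), set as the call begins (left out, the last holds). The fingers move at their own pace and stop on an object; "force" is the grip in N (left out, the last holds). Time passes only in rows, so rows that repeat a pose let the fingers close. It gives the time, the measured TCP pose, the force and the opening at its end, in the units of the state.
- get_obs(): the state, without advancing time (a new reading comes with each control period).
- snapshot(name): name is "scene" or "top" or "wrist"; returns the picture (420x560x3 uint8, blue, green, red); there is no depth.
- camera_model(name): a dict with "fx", "fy", "cx", "cy" (pixels), "dist" ([k1, k2, p1, p2, k3] as OpenCV has them; the pictures are not rectified), "extrinsics" (4x4, takes a point from camera to world coordinates). Camera axes: x right, y down, z forward; pixel columns grow to the right and rows downward; lengths in m; the calibration is good to about 2 mm. A picture is of the moment at which its call begins: read the wrist's pose just before it. camera_model takes no time and is no camera call; for the wrist camera it gives the pose at the moment of the call.
- close_job(): hands the job in, once; it reports no verdict.
The state is a dict: "time": time; "joint_pos": joint angles; "joint_vel": joint speeds; "effort": joint torques, N m; "eef_pos": TCP position; "tool_rot": TCP orientation; "wrist_force": force on the tool from outside, world axes, zero at the start; "wrist_torque": the same for the moment, N m; "opening": opening from 0.0 (shut) to 1.0 (fully open).
Only numpy, scipy, OpenCV 4.12 (cv2) and the standard library are available. Lean on these libraries where they do the work, as an engineer would, in place of code of your own. Each camera call takes 0.05 s, during which the arm holds its last target.

TASK

Push the guide's square plug fully home in the fixture's socket, its brass tube in line with the drilled hole in the blue post, and let go; then slide the gauge rod through the tube into the hole until its red collar stops at the tube's mouth, and draw it right out, leaving the guide seated. Finish while holding the rod still and level, touching nothing else, its tip above the green card, 12 to 25 cm over the table. Leave the other things where they are.

Things in the scene. Friction and masses are not known exactly. Their poses are not given: they have to be found in the camera images.
- fixture: Drilling fixture, fixed. x: level, the direction in which the rod goes in; z up; origin on the table under the socket's centre. Plywood base 80 (x) x 90 (y) x 35 mm high with a square socket in its top. From x = 40 to 100 mm stands a blue post, 80 mm wide, 115 mm high, with a level hole drilled along +x into its face at x = 40 mm. A strip 20 mm high behind it reaches to x = 130 mm.
- socket (a point): Centre of the square socket's mouth, on the base's top, 35 mm above the table; axes as fixture. The socket is 26 mm wide with a 2 mm chamfer, 26 mm deep, sides along x and y.
- bore (a point): Centre of the mouth of the drilled hole on the blue post: at (40, 0, 75) mm in fixture; axes as fixture, x pointing into the hole. The hole is blind, 15 mm across, 48 mm deep.
- guide: Loose guide, about 160 g, alike after a half turn. Origin under its square foot (the plug), z up, x along its brass tube. Foot 24 mm square, 22 mm high, lowest 4 mm 20 mm square; dark shoulder 44 x 44 mm, z = 22 to 30 mm, rests on the base's top when home; tube; on top an orange grip 36 (x) x 24 (y) mm, z = 73 to 115 mm. Starts upright in the stand, origin 8 mm above the table.
- tube (a point): Middle of the guide's level brass tube, 62 mm above guide's origin, axes as the guide. Tube 60 mm long along x (mouths at x = -30 and 30 mm), 24 mm outside, 14 mm inside. With the plug home and x along the fixture's x (either way) it is in line with the drilled hole, 40 mm above socket, its far mouth 10 mm short of the post.
- stand: Fixed wooden stand, 70 x 70 x 30 mm high, in whose 30 mm wide, 24 mm deep square recess the guide waits; origin at the centre of its underside.
- rod: Loose gauge rod, about 130 g. Origin at the centre of its green handle (60 mm along x, 20 x 20 mm across); x along the rod to the tip at 200 mm. Steel, 10 mm across, last 4 mm tapered to 5 mm; red collar 22 mm across, x = 80 to 90 mm. Balances 20 mm from the origin towards the tip. Starts level in the cradle, axis 50 mm above the table. With the collar stopped the tip is 40 mm into the hole.
- rod_tip (a point): The end of the rod, x = 200 mm in rod; axes as rod.
- collar (a point): Centre of the collar's face towards the tip, x = 90 mm in rod.
- cradle: Fixed wooden cradle, origin on the table under the handle's centre, x along the rod as it lies. Base 60 mm wide, 12 mm high, x = -45 to 175 mm; under the handle a pedestal 12 mm wide (y), 40 mm high, so fingers pass on both sides; at x = 150 mm a block 44 mm wide, 60 mm high, with an open-topped notch 15 mm wide. Lift the rod straight up.
- card: Flat green reading card with a white disc, 100 x 100 x 3 mm, fixed to the table; origin at the centre of its underside.
- tape: Roll of yellow tape lying flat, 80 mm across, 24 mm high, loose; origin under its centre. Leave alone.
- paint_jar: Amber jar with a brass lid, 48 mm across, 60 mm high, loose; origin under its centre. Leave alone.
- varnish_jar: Green glass jar with a black lid, 48 mm across, 55 mm high, loose; origin under its centre. Leave alone.
- glue: White glue bottle, 40 mm across, 100 mm high, loose; origin under its centre. Leave alone.
- hammer: Hammer lying on the table, 260 mm long along its x, loose; origin under its middle. Leave alone.
- mug: White mug, 80 mm across, 90 mm high, handle at +y, loose; origin under its centre. Leave alone.
- offcut: Wooden offcut, 90 x 30 x 18 mm, loose; origin under its centre. Leave alone.
Things that resemble listed ones, but are neither listed nor needed, are in the scene too. There is more than one size of the rod; the job needs the larger. What is shaped like the guide but purple is not meant.

How it is judged:
On the way, in this order (a step that is already met when the one before it is completed fails the run):
1. the guide's plug is home in the socket, tube in line with the hole, and the gripper has let go of it (horizontal distance between guide and socket below 0.004 m and z of guide in the frame of socket below -0.019 m and angle between guide's own z axis and vertical below 0.08 rad and angle between the x axis of guide and the x axis of fixture, either way round below 0.15 rad and contact force between guide and the fingers below 0.1 N), for 0.2 s.
2. the rod is through the tube and in the hole, its collar against the mouth of the tube (horizontal distance between guide and socket below 0.004 m and z of guide in the frame of socket below -0.019 m and angle between guide's own z axis and vertical below 0.08 rad and angle between the x axis of guide and the x axis of fixture, either way round below 0.15 rad and x of collar in the frame of tube between -0.0328 and 0.0328 m and x of rod_tip in the frame of bore above 0.034 m and y of rod_tip in the frame of bore between -0.008 and 0.008 m and z of rod_tip in the frame of bore between -0.008 and 0.008 m), for 0.1 s.
3. the rod is drawn right out of the guide (horizontal distance between guide and socket below 0.004 m and z of guide in the frame of socket below -0.019 m and angle between guide's own z axis and vertical below 0.08 rad and angle between the x axis of guide and the x axis of fixture, either way round below 0.15 rad and x of rod_tip in the frame of bore below -0.075 m), for 0.1 s.
At the end, for the whole second after the job is handed in: Rod held by the fingers, still, level within 7.5 degrees, touching nothing else; tip within 72 mm of the card's centre in plan, 110 to 260 mm above the table. Guide let go and home in the socket: within 4 mm sideways, 3 mm in depth, 4.5 degrees upright, 8.5 degrees in line with the hole (all of step 1 and horizontal distance between rod_tip and card below 0.072 m and height (world z) of rod_tip between 0.11 and 0.26 m and angle between rod's own x axis and vertical between 1.44 and 1.7 rad and height (world z) of rod above 0.1 m and contact force between rod and the fingers above 1 N and linear speed of rod below 0.03 m/s and angular speed of rod below 0.3 rad/s and contact force between rod and guide below 0.2 N and contact force between rod and fixture below 0.2 N and contact force between rod and cradle below 0.2 N and contact force between rod and card below 0.2 N and contact force between rod and stand below 0.2 N); the arm keeps its last pose, push and grip.
It fails at once if another thing on the table (tape, jars, glue, hammer, mug, offcut) is moved by more than 30 mm (distance of any of tape, paint_jar, varnish_jar, glue, hammer, mug, offcut from where it was at the start of the episode above 0.03 m).
It also fails if it takes over 72 s, if anything falls off the work surface, if the arm or the gripper's body presses on something with over 40 N, if the wrist force passes 120 N, or if a joint passes its speed limit or range.

## Working session

There is one attempt and no reset: what is moved stays moved. The work goes in short steps, Python scripts to look and compute and a tool call to move; the robot and the scene stay as the last step left them, time stands still between calls to the robot, and variables do not carry over. Pictures are saved under pics/ and viewed, and the job is handed in when it is done.

Besides the shell and the picture viewer there is one more tool, called after "Emit:" in YAML: its name, and indented under it one key for each argument. move_arm: Moves the arm, as the interface text tells. Its arguments: {"type":"object","properties":{"steps":{"type":"array"},"fingers":{"type":"number"},"force":{"type":"number"}},"required":["steps"]}

```bash
ls; mkdir -p pics; python3 - <<'E'
from plant import *
import cv2,numpy as np
for n in ("scene","top","wrist"):
    m=camera_model(n)
    im=snapshot(n); cv2.imwrite(f"pics/{n}0.png",im); print(n,m)
o=get_obs();print(o)
E
```

```text
pics
scene {'fx': 410.3240504626441, 'fy': 410.3240504626441, 'cx': 281.0840441747868, 'cy': 214.37793605300226, 'dist': array([-0.02165062,  0.        ,  0.        ,  0.        ,  0.        ]), 'extrinsics': array([[-0.63639912,  0.50635503, -0.58189409,  1.30584716],
       [ 0.77103844,  0.39580842, -0.49883407,  0.65918181],
       [-0.02226856, -0.76612027, -0.64231133,  0.92251886],
       [ 0.        ,  0.        ,  0.        ,  1.        ]])}
top {'fx': 480.9788127886681, 'fy': 480.9788127886681, 'cx': 286.84368234638106, 'cy': 206.56286805999832, 'dist': array([-0.03440629,  0.        ,  0.        ,  0.        ,  0.        ]), 'extrinsics': array([[ 0.02383338, -0.99202893,  0.12373591,  0.3456103 ],
       [-0.99968039, -0.02469318, -0.00541953, -0.00807609],
       [ 0.00843176, -0.1235672 , -0.99230038,  1.41355355],
       [ 0.        ,  0.        ,  0.        ,  1.        ]])}
wrist {'fx': 336.17758507383843, 'fy': 336.17758507383843, 'cx': 285.36361279771785, 'cy': 207.5504635086533, 'dist': array([0.02514184, 0.        , 0.        , 0.        , 0.        ]), 'extrinsi
[... 366 characters left out ...]
800429e+00, -2.02795565e-01]), 'joint_vel': array([-5.15198937e-05, -3.12244403e-03, -3.65978214e-03,  1.29101599e-03,
        6.99165079e-04, -7.08601997e-04]), 'effort': array([ 1.88336562e-03, -4.46387637e+01, -2.90821159e+01, -3.69369873e-04,
        8.16232263e-03,  9.53700521e-06]), 'eef_pos': array([ 0.19462184, -0.51399757,  0.24166708]), 'tool_rot': array([[ 9.35266294e-01,  3.53944768e-01, -2.44298150e-04],
       [ 3.53944753e-01, -9.35265292e-01,  1.39463010e-03],
       [ 2.65138449e-04, -1.39081858e-03, -9.99998998e-01]]), 'wrist_force': array([-0.57738298, -0.18429336, -0.0091992 ]), 'wrist_torque': array([-0.01725592, -0.00619959,  0.03667673]), 'opening': 0.9960299517824189}
```

View pics/top0.png

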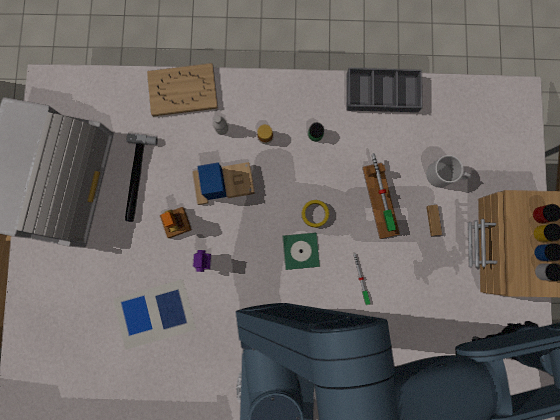

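View pics/scene0.png

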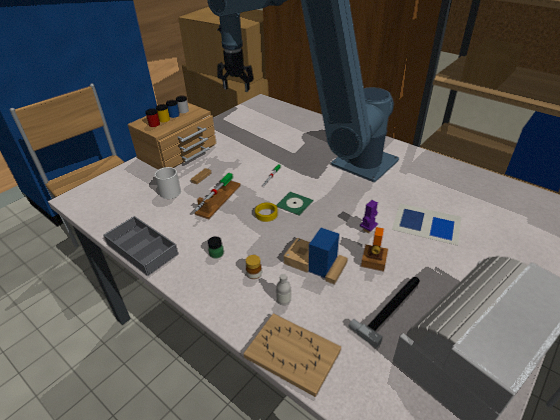

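View pics/wrist0.png

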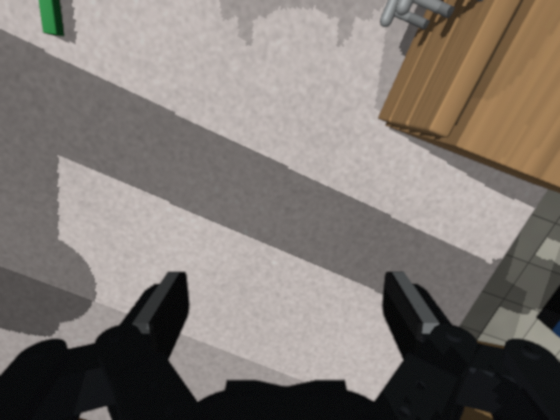

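```bash
cat > h.py <<'E'
import cv2,numpy as np
def und(m,p):
    K=np.array([[m['fx'],0,m['cx']],[0,m['fy'],m['cy']],[0,0,1]]);
    return cv2.undistortPoints(np.array(p,float).reshape(-1,1,2),K,np.array(m['dist']))[:,0]
def ray(m,p):
    q=und(m,p);E=m['extrinsics'];d=np.c_[q,np.ones(len(q))]@E[:3,:3].T
    return E[:3,3],d
def onz(m,p,z):
    o,d=ray(m,p);return o+d*((z-o[2])/d[:,2])[:,None]
def proj(m,P):
    E=np.linalg.inv(m['extrinsics']);K=np.array([[m['fx'],0,m['cx']],[0,m['fy'],m['cy']],[0,0,1]])
    r=cv2.Rodrigues(E[:3,:3])[0]
    return cv2.projectPoints(np.array(P,float).reshape(-1,1,3),r,E[:3,3],K,np.array(m['dist']))[0][:,0]
def tri(ma,a,mb,b):
    o1,d1=ray(ma,[a]);o2,d2=ray(mb,[b]);A=np.c_[d1[0],-d2[0]];s=np.linalg.lstsq(A,o2-o1,rcond=None)[0]
    p,q=o1+s[0]*d1[0],o2+s[1]*d2[0];return (p+q)/2,np.linalg.norm(p-q)
def crop(im,x0,y0,x1,y1,s,f):
    cv2.imwrite(f,cv2.resize(im[y0:y1,x0:x1],None,fx=s,fy=s,interpolation=cv2.INTER_CUBIC))
E
python3 - <<'E'
from h import *
a=cv2.imread('pics/top0.png');crop(a,150,150,270,240,6,'pics/c1.png')
crop(a,350,140,450,240,6,'pics/c2.png')
E
```

```text
(no output)
```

View pics/c1.png

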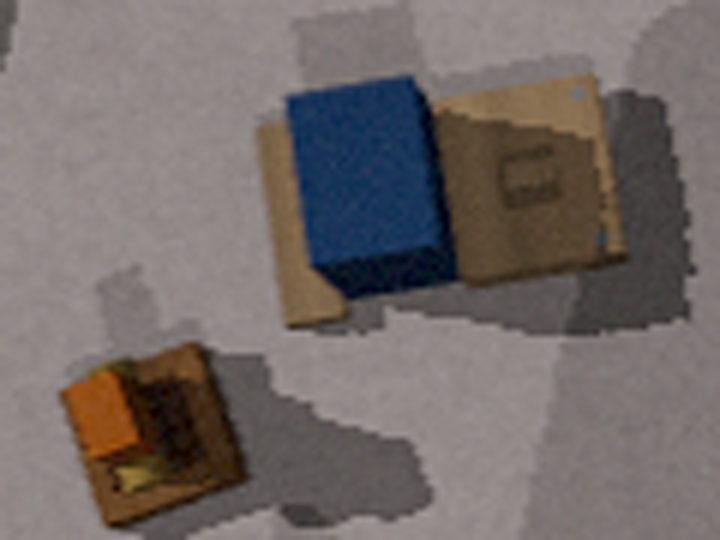

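View pics/c2.png

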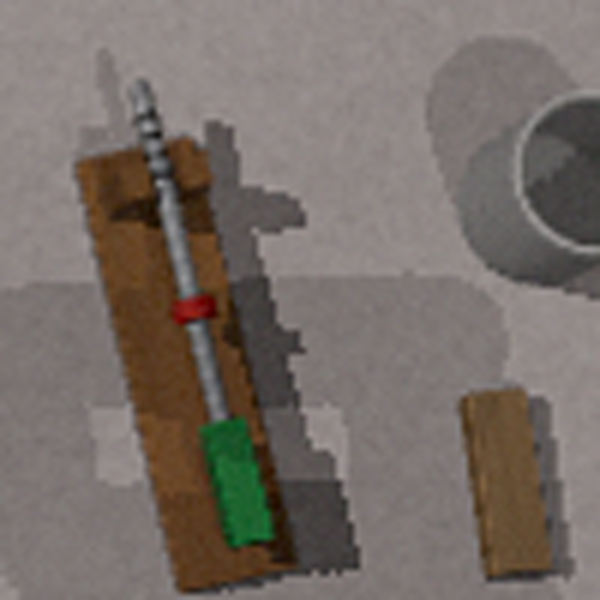

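```bash
python3 - <<'E'
from plant import *
from h import *
m=camera_model('top')
def c1(p): return [(150+x/6-.5+.08,150+y/6-.5+.08) for x,y in p]
def c2(p): return [(350+x/6-.42,140+y/6-.42) for x,y in p]
np.set_printoptions(precision=4,suppress=True)
print('socket',onz(m,c1([(530,178),(595,75),(627,257)]),.035))
print('post top',onz(m,c1([(287,95),(412,77),(440,243),(314,264)]),.115))
print('grip',onz(m,c1([(62,390),(118,362),(147,447),(95,463)]),.123))
print('stand',onz(m,c1([(195,343),(246,480),(108,527),(62,390)]),.03))
print('handle',onz(m,c2([(203,428),(245,418),(273,536),(232,547)]),.06))
print('collar,tip',onz(m,c2([(193,308),(138,82)]),.055))
print('card',onz(m,[(301,251)],.003))
print('tape',onz(m,[(315,213)],.02))
for n,p,z in [('mug',(448,168),.09),('amber',(265,132),.06),('green',(316,130),.055),('glue',(220,125),.09),('hamhead',(142,140),.03),('hamend',(130,218),.02),('offcut',(434,220),.018),('purple',(200,260),.12),('smallrod',(362,278),.02)]: print(n,onz(m,[p],z))
E
```

```text
socket [[0.594  0.1285 0.035 ]
 [0.6457 0.0988 0.035 ]
 [0.5565 0.0803 0.035 ]]
post top [[0.6154 0.2334 0.115 ]
 [0.6252 0.1765 0.115 ]
 [0.5485 0.1605 0.115 ]
 [0.5375 0.2174 0.115 ]]
grip [[0.4762 0.3268 0.123 ]
 [0.4895 0.3023 0.123 ]
 [0.4515 0.2872 0.123 ]
 [0.4437 0.3102 0.123 ]]
stand [[0.51   0.2879 0.03  ]
 [0.4444 0.26   0.03  ]
 [0.4202 0.3252 0.03  ]
 [0.4856 0.351  0.03  ]]
handle [[ 0.5088 -0.2901  0.06  ]
 [ 0.514  -0.3101  0.06  ]
 [ 0.4583 -0.3232  0.06  ]
 [ 0.4526 -0.3038  0.06  ]]
collar,tip [[ 0.567  -0.2864  0.055 ]
 [ 0.6767 -0.2599  0.055 ]]
card [[ 0.3917 -0.0603  0.003 ]]
tape [[ 0.5025 -0.0982  0.02  ]]
mug [[ 0.6316 -0.4672  0.09  ]]
amber [[0.7302 0.0529 0.06  ]]
green [[ 0.7415 -0.0949  0.055 ]]
glue [[0.7388 0.1797 0.09  ]]
hamhead [[0.7055 0.4168 0.03  ]]
hamend [[0.4744 0.4404 0.02  ]]
offcut [[ 0.4907 -0.4478  0.018 ]]
purple [[0.3572 0.2135 0.12  ]]
smallrod [[ 0.3178 -0.2366  0.02  ]]
```

```bash
cat >> h.py <<'E'
from scipy.spatial.transform import Rotation as Ro
def go(o,P,yaw):
    R=np.array(o['tool_rot']);c,s=np.cos(np.radians(yaw)),np.sin(np.radians(yaw))
    T=np.array([[c,s,0],[s,-c,0],[0,0,-1]])
    d=R.T@(np.array(P)-o['eef_pos']);w=np.degrees(Ro.from_matrix(R.T@T).as_rotvec())
    print('t %.2f pos'%o['time'],np.round(o['eef_pos'],4),'yaw %.2f tilt %s'%(np.degrees(np.arctan2(R[1,0],R[0,0])),np.round(R[2,:2],4)),'open %.3f'%o['opening'],'F',np.round(o['wrist_force'],1));print('d mm',np.round(d*1000,1),'w deg',np.round(w,2))
E
python3 - <<'E'
from plant import *
from h import *
go(get_obs(),[.465,.306,.26],24)
E
```

```text
t 0.15 pos [ 0.1946 -0.514   0.2417] yaw 20.73 tilt [ 0.0003 -0.0014] open 0.996 F [-0.6 -0.2 -0. ]
d mm [ 543.1 -671.2  -17.3] w deg [-0.08 -0.02 -3.27]
```

Emit:
move_arm:
  steps:
    - {"dx": 0.03, "dy": -0.038, "dz": -0.018}
    - {"dx": 0.06, "dy": -0.075, "dz": -0.018}
    - {"dx": 0.543, "dy": -0.671, "dz": -0.018}
    - {"dx": 0.543, "dy": -0.671, "dz": -0.018}
    - {"dx": 0.543, "dy": -0.671, "dz": -0.018}
    - {"dx": 0.543, "dy": -0.671, "dz": -0.018}
    - {"dx": 0.543, "dy": -0.671, "dz": -0.018}
    - {"dx": 0.543, "dy": -0.671, "dz": -0.018}
    - {"dx": 0.543, "dy": -0.671, "dz": -0.018}
    - {"dx": 0.543, "dy": -0.671, "dz": -0.018}
    - {"dx": 0.543, "dy": -0.671, "dz": -0.018}
    - {"dx": 0.543, "dy": -0.671, "dz": -0.018}

```text
schema error: expected keys dx, dy, dz, wx, wy, wz
```

```bash
python3 - <<'E'
from plant import *
from h import *
go(get_obs(),[.465,.306,.26],24)
E
```

```text
t 0.15 pos [ 0.1946 -0.514   0.2417] yaw 20.73 tilt [ 0.0003 -0.0014] open 0.996 F [-0.6 -0.2 -0. ]
d mm [ 543.1 -671.2  -17.3] w deg [-0.08 -0.02 -3.27]
```

Emit:
move_arm:
  steps:
    - {"dx": 0.543, "dy": -0.671, "dz": -0.018, "wx": 0, "wy": 0, "wz": -3.3}
    - {"dx": 0.543, "dy": -0.671, "dz": -0.018, "wx": 0, "wy": 0, "wz": -3.3}
    - {"dx": 0.543, "dy": -0.671, "dz": -0.018, "wx": 0, "wy": 0, "wz": -3.3}
    - {"dx": 0.543, "dy": -0.671, "dz": -0.018, "wx": 0, "wy": 0, "wz": -3.3}
    - {"dx": 0.543, "dy": -0.671, "dz": -0.018, "wx": 0, "wy": 0, "wz": -3.3}
    - {"dx": 0.543, "dy": -0.671, "dz": -0.018, "wx": 0, "wy": 0, "wz": -3.3}
    - {"dx": 0.543, "dy": -0.671, "dz": -0.018, "wx": 0, "wy": 0, "wz": -3.3}
    - {"dx": 0.543, "dy": -0.671, "dz": -0.018, "wx": 0, "wy": 0, "wz": -3.3}
    - {"dx": 0.543, "dy": -0.671, "dz": -0.018, "wx": 0, "wy": 0, "wz": -3.3}
    - {"dx": 0.543, "dy": -0.671, "dz": -0.018, "wx": 0, "wy": 0, "wz": -3.3}

```text
time: 1.15
eef_pos: [0.3513, -0.0377, 0.253]
tool_rot: [[0.914, 0.407, 0.001], [0.407, -0.914, -0.0], [0.001, 0.001, -1.0]]
wrist_force: [0.8, -0.5, -0.2]
opening: 0.998
```

```bash
python3 - <<'E'
from plant import *
from h import *
go(get_obs(),[.465,.306,.26],24)
E
```

```text
t 1.15 pos [ 0.3513 -0.0377  0.253 ] yaw 23.99 tilt [0.0006 0.0008] open 0.998 F [ 0.8 -0.5 -0.2]
d mm [ 243.7 -267.8   -7.1] w deg [ 0.04 -0.04 -0.01]
```

Emit:
move_arm:
  steps:
    - {"dx": 0.24, "dy": -0.264, "dz": -0.007, "wx": 0, "wy": 0, "wz": 0}
    - {"dx": 0.24, "dy": -0.264, "dz": -0.007, "wx": 0, "wy": 0, "wz": 0}
    - {"dx": 0.24, "dy": -0.264, "dz": -0.007, "wx": 0, "wy": 0, "wz": 0}
    - {"dx": 0.24, "dy": -0.264, "dz": -0.007, "wx": 0, "wy": 0, "wz": 0}
    - {"dx": 0.24, "dy": -0.264, "dz": -0.007, "wx": 0, "wy": 0, "wz": 0}
    - {"dx": 0.24, "dy": -0.264, "dz": -0.007, "wx": 0, "wy": 0, "wz": 0}
    - {"dx": 0.24, "dy": -0.264, "dz": -0.007, "wx": 0, "wy": 0, "wz": 0}
    - {"dx": 0.24, "dy": -0.264, "dz": -0.007, "wx": 0, "wy": 0, "wz": 0}
    - {"dx": 0.24, "dy": -0.264, "dz": -0.007, "wx": 0, "wy": 0, "wz": 0}
    - {"dx": 0.24, "dy": -0.264, "dz": -0.007, "wx": 0, "wy": 0, "wz": 0}
    - {"dx": 0.24, "dy": -0.264, "dz": -0.007, "wx": 0, "wy": 0, "wz": 0}

```text
time: 2.25
eef_pos: [0.4626, 0.2977, 0.2598]
tool_rot: [[0.914, 0.406, -0.0], [0.406, -0.914, -0.001], [-0.0, 0.0, -1.0]]
wrist_force: [-0.2, -0.4, -0.0]
opening: 1.002
```

```bash
python3 - <<'E'
from plant import *
from h import *
import pickle
go(get_obs(),[.465,.306,.26],24)
m=camera_model('wrist');im=snapshot('wrist');cv2.imwrite('pics/w1.png',im);pickle.dump(m,open('pics/w1.pkl','wb'))
im=snapshot('top');cv2.imwrite('pics/t1.png',im)
E
```

```text
t 2.25 pos [0.4626 0.2977 0.2598] yaw 23.94 tilt [-0.0005  0.0004] open 1.002 F [-0.2 -0.4 -0. ]
d mm [ 5.5 -6.6 -0.2] w deg [ 0.02  0.03 -0.06]
```

View pics/w1.png

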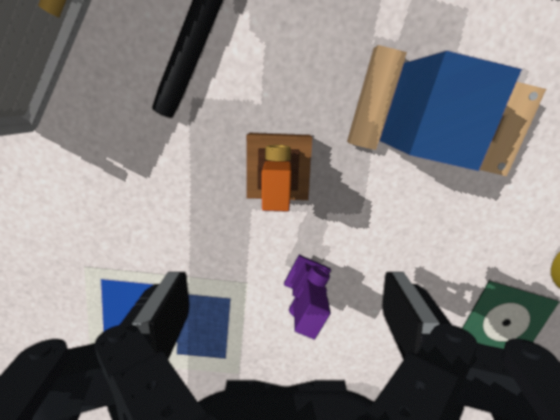

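```bash
python3 - <<'E'
from h import *
import pickle
m=pickle.load(open('pics/w1.pkl','rb'));im=cv2.imread('pics/w1.png')
np.set_printoptions(precision=4,suppress=True)
print(proj(m,[[.465,.306,.123],[.4626,.2977,.123],[.465,.306,.03]]))
crop(im,235,120,325,220,6,'pics/c3.png')
E
```

```text
[[278.824  191.9753]
 [286.8209 198.4446]
 [280.4686 169.0108]]
```

View pics/c3.png

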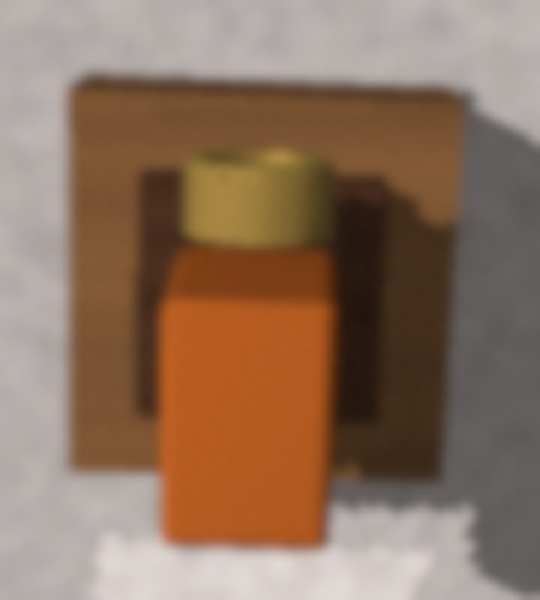

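```bash
python3 - <<'E'
from h import *
import pickle
m=pickle.load(open('pics/w1.pkl','rb'))
np.set_printoptions(precision=4,suppress=True)
f=lambda p:[(235+x/6-.42,120+y/6-.42) for x,y in p]
def rep(n,P):
    print(n,P[:,:2].tolist(),'c',P.mean(0));
    for i in range(4):
        d=P[(i+1)%4]-P[i];print('  len %.4f ang %.2f'%(np.linalg.norm(d),np.degrees(np.arctan2(d[1],d[0]))))
rep('grip',onz(m,f([(163,300),(333,300),(328,544),(164,544)]),.123))
rep('stand',onz(m,f([(70,88),(462,96),(441,479),(70,469)]),.03))
rep('shoulder',onz(m,f([(139,170),(385,178),(377,422),(139,414)]),.038))
E
```

```text
grip [[0.47656189808295585, 0.32611482584606494], [0.4858736357936852, 0.3052170488529043], [0.45398492165885707, 0.29161880840428617], [0.4446420512906882, 0.31259059668529476]] c [0.4653 0.3089 0.123 ]
  len 0.0229 ang -65.98
  len 0.0347 ang -156.91
  len 0.0230 ang 114.01
  len 0.0347 ang 22.96
stand [[0.4842733277834557, 0.3537988727985645], [0.5110026667722486, 0.29042347120746614], [0.44597003037750843, 0.2638530164511022], [0.4195977737092202, 0.32782977872030944]] c [0.4652 0.309  0.03  ]
  len 0.0688 ang -67.13
  len 0.0703 ang -157.78
  len 0.0692 ang 112.40
  len 0.0697 ang 21.88
shoulder [[0.4773231101397321, 0.3371576492389895], [0.49345866797240256, 0.2975476408209078], [0.4529868562338124, 0.28050489526647454], [0.43685237386818065, 0.3203929821454892]] c [0.4652 0.3089 0.038 ]
  len 0.0428 ang -67.84
  len 0.0439 ang -157.16
  len 0.0430 ang 112.02
  len 0.0438 ang 22.50
```

```bash
python3 - <<'E'
from plant import *
from h import *
go(get_obs(),[.4653,.3086,.10],22.5)
E
```

```text
t 2.35 pos [0.4629 0.2979 0.2601] yaw 23.93 tilt [0.0003 0.0002] open 1.002 F [ 0.1 -0.2 -0.3]
d mm [  6.5  -8.9 160.1] w deg [ 0.01 -0.02  1.43]
```

Emit:
move_arm:
  steps:
    - {"dx": 0.0065, "dy": -0.009, "dz": 0.03, "wx": 0, "wy": 0, "wz": 1.4}
    - {"dx": 0.0065, "dy": -0.009, "dz": 0.07, "wx": 0, "wy": 0, "wz": 1.4}
    - {"dx": 0.0065, "dy": -0.009, "dz": 0.11, "wx": 0, "wy": 0, "wz": 1.4}
    - {"dx": 0.0065, "dy": -0.009, "dz": 0.14, "wx": 0, "wy": 0, "wz": 1.4}
    - {"dx": 0.0065, "dy": -0.009, "dz": 0.16, "wx": 0, "wy": 0, "wz": 1.4}
    - {"dx": 0.0065, "dy": -0.009, "dz": 0.16, "wx": 0, "wy": 0, "wz": 1.4}
    - {"dx": 0.0065, "dy": -0.009, "dz": 0.16, "wx": 0, "wy": 0, "wz": 1.4}

```text
time: 3.05
eef_pos: [0.4656, 0.3095, 0.1004]
tool_rot: [[0.923, 0.384, 0.0], [0.384, -0.923, 0.0], [0.0, 0.0, -1.0]]
wrist_force: [-0.2, 0.5, 1.3]
opening: 1.002
```

Emit:
move_arm:
  steps:
    - {"dx": 0, "dy": 0, "dz": 0, "wx": 0, "wy": 0, "wz": 0}
    - {"dx": 0, "dy": 0, "dz": 0, "wx": 0, "wy": 0, "wz": 0}
    - {"dx": 0, "dy": 0, "dz": 0, "wx": 0, "wy": 0, "wz": 0}
    - {"dx": 0, "dy": 0, "dz": 0, "wx": 0, "wy": 0, "wz": 0}
    - {"dx": 0, "dy": 0, "dz": 0, "wx": 0, "wy": 0, "wz": 0}
    - {"dx": 0, "dy": 0, "dz": 0, "wx": 0, "wy": 0, "wz": 0}
    - {"dx": 0, "dy": 0, "dz": 0, "wx": 0, "wy": 0, "wz": 0}
    - {"dx": 0, "dy": 0, "dz": 0, "wx": 0, "wy": 0, "wz": 0}
  fingers: 0
  force: 50

```text
time: 3.85
eef_pos: [0.4655, 0.3102, 0.1002]
tool_rot: [[0.923, 0.385, 0.001], [0.385, -0.923, 0.0], [0.001, 0.0, -1.0]]
wrist_force: [-0.8, -1.6, 5.2]
opening: 0.275
```

```bash
python3 - <<'E'
from plant import *
from h import *
go(get_obs(),[.4653,.3086,.22],22.5)
E
```

```text
t 3.85 pos [0.4655 0.3102 0.1002] yaw 22.63 tilt [0.0008 0.0001] open 0.275 F [-0.8 -1.6  5.2]
d mm [  -0.7    1.4 -119.8] w deg [ 0.   -0.04  0.13]
```

Emit:
move_arm:
  steps:
    - {"dx": 0, "dy": 0, "dz": -0.01, "wx": 0, "wy": 0, "wz": 0}
    - {"dx": 0, "dy": 0, "dz": -0.04, "wx": 0, "wy": 0, "wz": 0}
    - {"dx": 0, "dy": 0, "dz": -0.08, "wx": 0, "wy": 0, "wz": 0}
    - {"dx": 0, "dy": 0, "dz": -0.12, "wx": 0, "wy": 0, "wz": 0}
    - {"dx": 0, "dy": 0, "dz": -0.14, "wx": 0, "wy": 0, "wz": 0}
    - {"dx": 0, "dy": 0, "dz": -0.14, "wx": 0, "wy": 0, "wz": 0}
    - {"dx": 0, "dy": 0, "dz": -0.14, "wx": 0, "wy": 0, "wz": 0}

```text
time: 4.55
eef_pos: [0.4648, 0.31, 0.2392]
tool_rot: [[0.923, 0.385, -0.001], [0.385, -0.923, -0.0], [-0.001, -0.0, -1.0]]
wrist_force: [-0.9, -0.1, -2.5]
opening: 0.272
```

```bash
python3 - <<'E'
from plant import *
from h import *
go(get_obs(),[.613,.031,.24],101)
E
```

```text
t 4.55 pos [0.4648 0.31   0.2392] yaw 22.64 tilt [-0.0006 -0.0001] open 0.272 F [-0.9 -0.1 -2.5]
d mm [ 29.4 314.5  -0.8] w deg [-3.000e-02  3.000e-02 -7.836e+01]
```

Emit:
move_arm:
  steps:
    - {"dx": 0.003, "dy": 0.031, "dz": 0, "wx": 0, "wy": 0, "wz": -7.8}
    - {"dx": 0.006, "dy": 0.062, "dz": 0, "wx": 0, "wy": 0, "wz": -15.6}
    - {"dx": 0.009, "dy": 0.093, "dz": 0, "wx": 0, "wy": 0, "wz": -23.4}
    - {"dx": 0.012, "dy": 0.124, "dz": 0, "wx": 0, "wy": 0, "wz": -31.2}
    - {"dx": 0.015, "dy": 0.155, "dz": 0, "wx": 0, "wy": 0, "wz": -39}
    - {"dx": 0.018, "dy": 0.188, "dz": 0, "wx": 0, "wy": 0, "wz": -46.8}
    - {"dx": 0.021, "dy": 0.22, "dz": 0, "wx": 0, "wy": 0, "wz": -54.6}
    - {"dx": 0.024, "dy": 0.25, "dz": 0, "wx": 0, "wy": 0, "wz": -62.4}
    - {"dx": 0.027, "dy": 0.282, "dz": 0, "wx": 0, "wy": 0, "wz": -70.2}
    - {"dx": 0.0294, "dy": 0.314, "dz": 0, "wx": 0, "wy": 0, "wz": -78.3}
    - {"dx": 0.0294, "dy": 0.314, "dz": 0, "wx": 0, "wy": 0, "wz": -78.3}
    - {"dx": 0.0294, "dy": 0.314, "dz": 0, "wx": 0, "wy": 0, "wz": -78.3}

```text
time: 5.75
eef_pos: [0.6122, 0.031, 0.237]
tool_rot: [[-0.186, 0.982, -0.005], [0.982, 0.187, 0.001], [0.002, -0.005, -1.0]]
wrist_force: [-0.9, 0.2, -1.8]
opening: 0.271
```

```bash
python3 - <<'E'
from plant import *
from h import *
import pickle
go(get_obs(),[.613,.031,.24],101)
m=camera_model('wrist');im=snapshot('wrist');cv2.imwrite('pics/w2.png',im);pickle.dump(m,open('pics/w2.pkl','wb'))
print(proj(m,[[.594,.1285,.035]]))
E
```

```text
t 5.75 pos [0.6122 0.031  0.237 ] yaw 100.75 tilt [ 0.002  -0.0046] open 0.271 F [-0.9  0.2 -1.8]
d mm [-0.2  0.8 -3. ] w deg [-0.26 -0.11 -0.25]
[[287.2010431   76.85259234]]
```

View pics/w2.png

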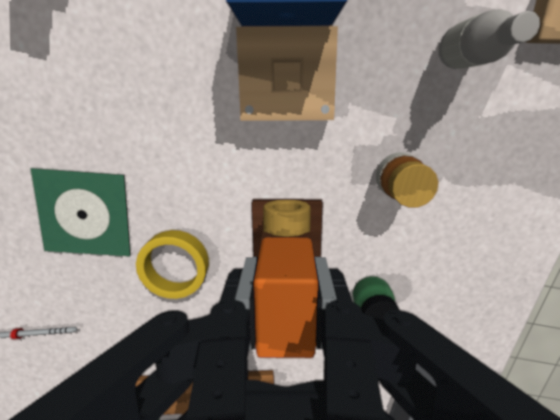

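```bash
python3 - <<'E'
from h import *
im=cv2.imread('pics/w2.png')
im=cv2.convertScaleAbs(im,alpha=1.5)
crop(im,230,0,345,130,5,'pics/c4.png');crop(im,240,190,335,365,4,'pics/c5.png')
E
```

```text
(no output)
```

View pics/c4.png

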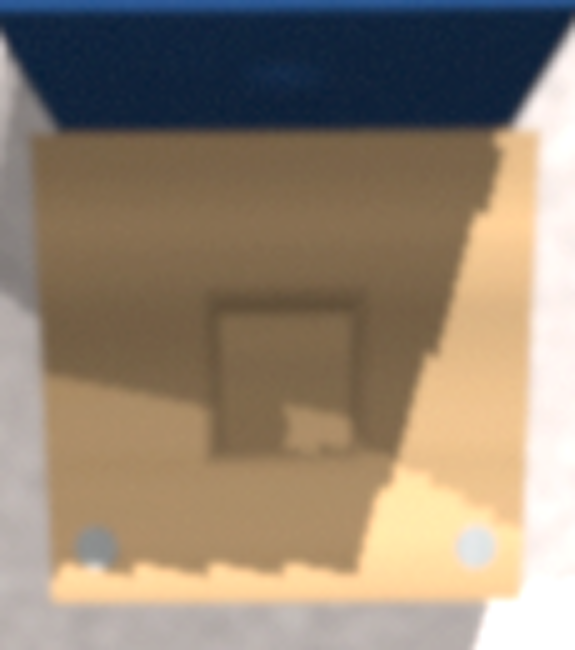

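View pics/c5.png

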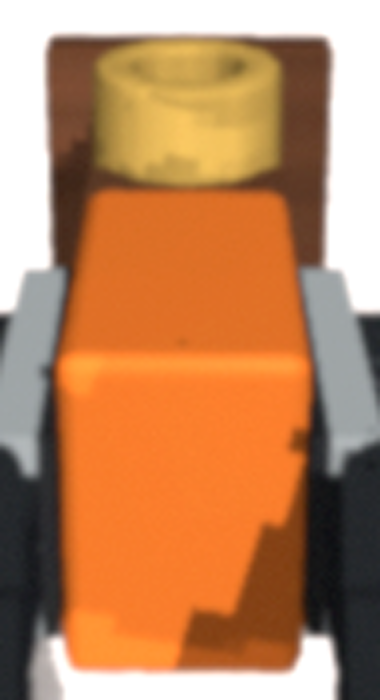

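```bash
python3 - <<'E'
from h import *
import pickle
m=pickle.load(open('pics/w2.pkl','rb'))
f=lambda p:[(230+x/5-.4,y/5-.4) for x,y in p]
g=lambda p:[(240+x/4-.38,190+y/4-.38) for x,y in p]
def rep(n,P):
    print(n,'c',np.round(P.mean(0),4));
    for i in range(4):
        d=P[(i+1)%4]-P[i];print('  len %.4f ang %.2f'%(np.linalg.norm(d),np.degrees(np.arctan2(d[1],d[0]))))
rep('base',onz(m,f([(33,133),(540,133),(520,598),(52,603)]),.035))
rep('sock',onz(m,f([(209,292),(366,292),(362,457),(210,458)]),.035))
# guide: TCP .237 -> origin z
z0=.237-.0922
rep('grip',onz(m,g([(60,360),(310,360),(299,668),(70,668)]),z0+.115))
P=onz(m,g([(48,38),(330,38)]),z0+.030);d=P[1]-P[0];print('shoulder front',P,np.linalg.norm(d),np.degrees(np.arctan2(d[1],d[0])))
E
```

```text
base c [0.5934 0.1299 0.035 ]
  len 0.0892 ang 10.75
  len 0.0788 ang -79.04
  len 0.0897 ang -168.59
  len 0.0799 ang 100.66
sock c [0.5934 0.1302 0.035 ]
  len 0.0284 ang 10.77
  len 0.0281 ang -79.74
  len 0.0284 ang -168.85
  len 0.0282 ang 100.40
grip c [0.6118 0.0321 0.2598]
  len 0.0227 ang 10.95
  len 0.0341 ang -79.42
  len 0.0225 ang -168.97
  len 0.0341 ang 100.91
shoulder front [[0.58729278 0.04998737 0.1748    ]
 [0.62877171 0.05795827 0.1748    ]] 0.0422378659974325 10.87777058591385
```

```bash
python3 - <<'E'
from plant import *
from h import *
go(get_obs(),[.5935,.1297,.135],101)
E
```

```text
t 5.80 pos [0.6121 0.0318 0.2376] yaw 100.81 tilt [ 0.0018 -0.0039] open 0.271 F [ 0.5 -0.5 -1.4]
d mm [ 99.4   0.5 102.7] w deg [-0.22 -0.11 -0.19]
```

Emit:
move_arm:
  steps:
    - {"dx": 0.04, "dy": 0.0005, "dz": 0.0, "wx": 0, "wy": 0, "wz": -0.2}
    - {"dx": 0.08, "dy": 0.0005, "dz": 0.0, "wx": -0.2, "wy": -0.1, "wz": -0.2}
    - {"dx": 0.0994, "dy": 0.0005, "dz": 0.03, "wx": -0.2, "wy": -0.1, "wz": -0.2}
    - {"dx": 0.0994, "dy": 0.0005, "dz": 0.07, "wx": -0.2, "wy": -0.1, "wz": -0.2}
    - {"dx": 0.0994, "dy": 0.0005, "dz": 0.1, "wx": -0.2, "wy": -0.1, "wz": -0.2}
    - {"dx": 0.0994, "dy": 0.0005, "dz": 0.1, "wx": -0.2, "wy": -0.1, "wz": -0.2}
    - {"dx": 0.0994, "dy": 0.0005, "dz": 0.1, "wx": -0.2, "wy": -0.1, "wz": -0.2}
    - {"dx": 0.0994, "dy": 0.0005, "dz": 0.1, "wx": -0.2, "wy": -0.1, "wz": -0.2}

```text
time: 6.6
eef_pos: [0.5959, 0.1297, 0.1418]
tool_rot: [[-0.193, 0.981, 0.007], [0.981, 0.193, -0.001], [-0.002, 0.007, -1.0]]
wrist_force: [0.6, -0.4, -0.1]
opening: 0.275
```

```bash
python3 - <<'E'
from plant import *
from h import *
import pickle
go(get_obs(),[.5935,.1297,.105],101)
im=snapshot('scene');cv2.imwrite('pics/s3.png',im);crop(im,260,200,400,300,5,'pics/c6.png')
m=camera_model('wrist');im=snapshot('wrist');cv2.imwrite('pics/w3.png',im);pickle.dump(m,open('pics/w3.pkl','wb'))
go(get_obs(),[.5935,.1297,.105],101)
E
```

```text
t 6.60 pos [0.5959 0.1297 0.1418] yaw 101.13 tilt [-0.0022  0.0067] open 0.275 F [ 0.6 -0.4 -0.1]
d mm [ 0.6 -2.6 36.8] w deg [0.38 0.12 0.13]
t 6.70 pos [0.5961 0.1293 0.142 ] yaw 101.11 tilt [-0.0023  0.0073] open 0.271 F [-0.3  0.1 -1.8]
d mm [ 1.  -2.8 36.9] w deg [0.42 0.13 0.11]
```

View pics/c6.png

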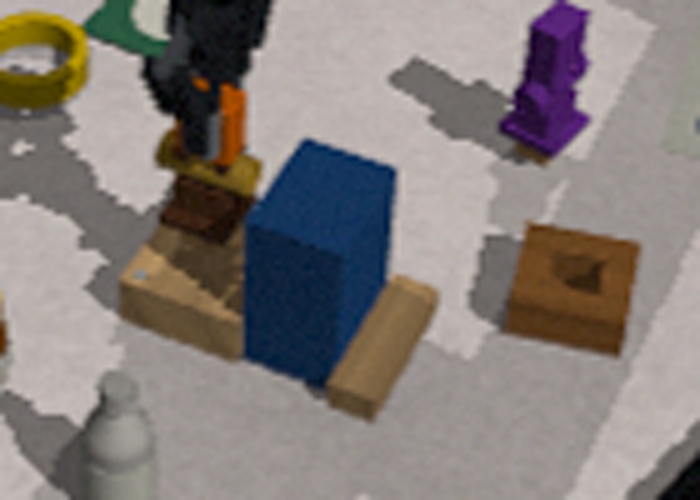

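View pics/w3.png

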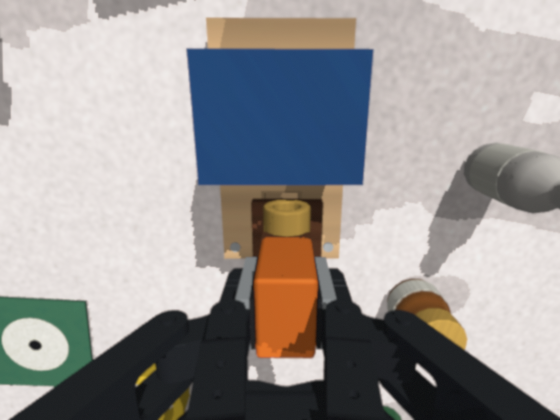

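Emit:
move_arm:
  steps:
    - {"dx": 0.001, "dy": -0.0028, "dz": 0.003, "wx": 0.4, "wy": 0.1, "wz": 0}
    - {"dx": 0.001, "dy": -0.0028, "dz": 0.007, "wx": 0.4, "wy": 0.1, "wz": 0}
    - {"dx": 0.001, "dy": -0.0028, "dz": 0.007, "wx": 0.4, "wy": 0.1, "wz": 0}
    - {"dx": 0.001, "dy": -0.0028, "dz": 0.007, "wx": 0.4, "wy": 0.1, "wz": 0}

```text
time: 7.1
eef_pos: [0.5918, 0.1296, 0.1326]
tool_rot: [[-0.193, 0.981, -0.004], [0.981, 0.193, -0.001], [0.0, -0.004, -1.0]]
wrist_force: [-0.6, -0.6, -1.6]
opening: 0.269
```

```bash
python3 - <<'E'
from plant import *
from h import *
import pickle
go(get_obs(),[.5935,.1297,.105],101)
m=camera_model('wrist');im=snapshot('wrist');cv2.imwrite('pics/w4.png',im);pickle.dump(m,open('pics/w4.pkl','wb'))
crop(cv2.convertScaleAbs(im,alpha=1.8),180,170,390,370,4,'pics/c7.png')
E
```

```text
t 7.10 pos [0.5918 0.1296 0.1326] yaw 101.12 tilt [ 0.0001 -0.0039] open 0.269 F [-0.6 -0.6 -1.6]
d mm [-0.2  1.8 27.6] w deg [-0.22 -0.    0.12]
```

View pics/c7.png

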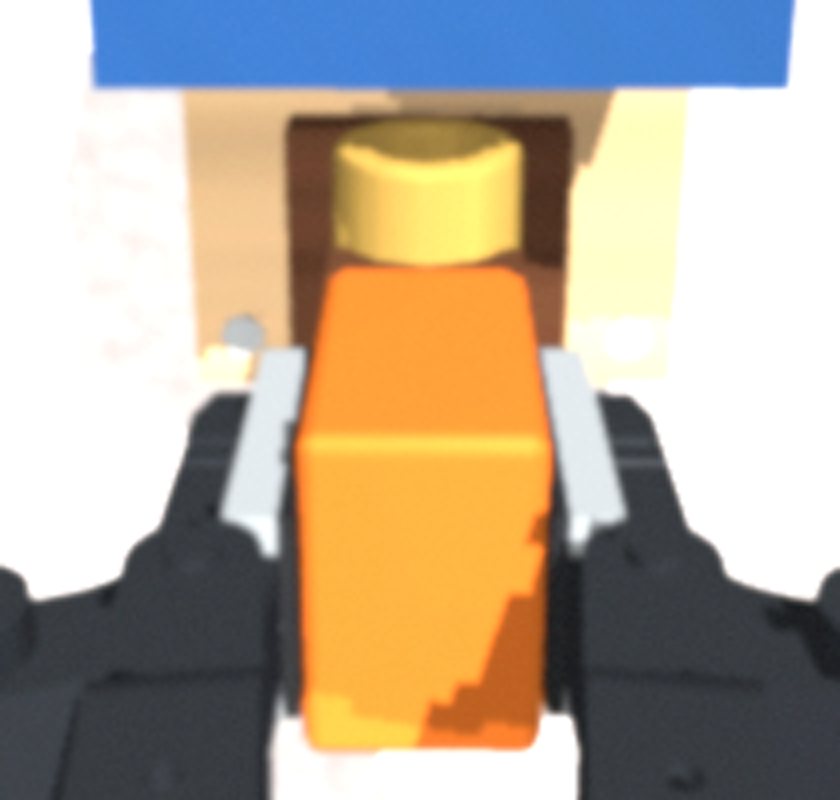

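Emit:
move_arm:
  steps:
    - {"dx": 0, "dy": 0.0013, "dz": 0, "wx": -0.15, "wy": 0, "wz": 0}
    - {"dx": 0, "dy": 0.0013, "dz": 0, "wx": -0.15, "wy": 0, "wz": 0}
    - {"dx": 0, "dy": 0.0013, "dz": 0.004, "wx": -0.15, "wy": 0, "wz": 0}
    - {"dx": 0, "dy": 0.0013, "dz": 0.008, "wx": -0.15, "wy": 0, "wz": 0}
    - {"dx": 0, "dy": 0.0013, "dz": 0.008, "wx": -0.15, "wy": 0, "wz": 0}

```text
time: 7.65
eef_pos: [0.5925, 0.1299, 0.1237]
tool_rot: [[-0.193, 0.981, -0.003], [0.981, 0.193, -0.0], [0.0, -0.003, -1.0]]
wrist_force: [-0.6, -0.5, -1.5]
opening: 0.269
```

```bash
python3 - <<'E'
from plant import *
from h import *
go(get_obs(),[.5935,.1297,.105],101)
E
```

```text
t 7.65 pos [0.5925 0.1299 0.1237] yaw 101.13 tilt [ 0.0003 -0.0026] open 0.269 F [-0.6 -0.5 -1.5]
d mm [-0.4  1.  18.7] w deg [-0.15 -0.01  0.13]
```

Emit:
move_arm:
  steps:
    - {"dx": 0, "dy": 0.0008, "dz": 0.002, "wx": -0.1, "wy": 0, "wz": 0}
    - {"dx": 0, "dy": 0.0008, "dz": 0.004, "wx": -0.1, "wy": 0, "wz": 0}
    - {"dx": 0, "dy": 0.0008, "dz": 0.007, "wx": -0.1, "wy": 0, "wz": 0}
    - {"dx": 0, "dy": 0.0008, "dz": 0.01, "wx": -0.1, "wy": 0, "wz": 0}
    - {"dx": 0, "dy": 0.0008, "dz": 0.01, "wx": -0.1, "wy": 0, "wz": 0}

```text
time: 8.15
eef_pos: [0.5937, 0.1301, 0.1141]
tool_rot: [[-0.193, 0.981, 0.0], [0.981, 0.193, 0.0], [0.0, 0.0, -1.0]]
wrist_force: [-0.3, 0.3, -2.1]
opening: 0.272
```

```bash
python3 - <<'E'
from plant import *
from h import *
go(get_obs(),[.5935,.1297,.105],101)
E
```

```text
t 8.15 pos [0.5937 0.1301 0.1141] yaw 101.13 tilt [0.0001 0.0002] open 0.272 F [-0.3  0.3 -2.1]
d mm [-0.3 -0.3  9.1] w deg [ 0.01 -0.01  0.13]
```

Still no contact and in the socket; press down the last bit.

Emit:
move_arm:
  steps:
    - {"dx": 0, "dy": 0, "dz": 0.003, "wx": 0, "wy": 0, "wz": 0}
    - {"dx": 0, "dy": 0, "dz": 0.006, "wx": 0, "wy": 0, "wz": 0}
    - {"dx": 0, "dy": 0, "dz": 0.009, "wx": 0, "wy": 0, "wz": 0}
    - {"dx": 0, "dy": 0, "dz": 0.01, "wx": 0, "wy": 0, "wz": 0}
    - {"dx": 0, "dy": 0, "dz": 0.01, "wx": 0, "wy": 0, "wz": 0}

```text
time: 8.65
eef_pos: [0.5939, 0.13, 0.1052]
tool_rot: [[-0.193, 0.981, 0.001], [0.981, 0.193, 0.0], [-0.0, 0.001, -1.0]]
wrist_force: [-3.3, -1.0, 3.9]
opening: 0.271
```

```bash
python3 - <<'E'
from plant import *
from h import *
go(get_obs(),[.5935,.1297,.105],101)
E
```

```text
t 8.65 pos [0.5939 0.13   0.1052] yaw 101.13 tilt [-0.0001  0.0008] open 0.271 F [-3.3 -1.   3.9]
d mm [-0.2 -0.4  0.2] w deg [0.05 0.01 0.13]
```

Emit:
move_arm:
  steps:
    - {"dx": 0, "dy": 0, "dz": 0.001, "wx": 0, "wy": 0, "wz": 0}
    - {"dx": 0, "dy": 0, "dz": 0.0015, "wx": 0, "wy": 0, "wz": 0}
    - {"dx": 0, "dy": 0, "dz": 0.0015, "wx": 0, "wy": 0, "wz": 0}

```text
time: 8.95
eef_pos: [0.594, 0.13, 0.1051]
tool_rot: [[-0.193, 0.981, 0.002], [0.981, 0.193, -0.0], [-0.0, 0.002, -1.0]]
wrist_force: [-5.1, -1.6, 12.5]
opening: 0.275
```

Emit:
move_arm:
  steps:
    - {"dx": 0, "dy": 0, "dz": 0, "wx": 0, "wy": 0, "wz": 0}
    - {"dx": 0, "dy": 0, "dz": 0, "wx": 0, "wy": 0, "wz": 0}
    - {"dx": 0, "dy": 0, "dz": 0, "wx": 0, "wy": 0, "wz": 0}
    - {"dx": 0, "dy": 0, "dz": 0, "wx": 0, "wy": 0, "wz": 0}
    - {"dx": 0, "dy": 0, "dz": 0, "wx": 0, "wy": 0, "wz": 0}
    - {"dx": 0, "dy": 0, "dz": 0, "wx": 0, "wy": 0, "wz": 0}
  fingers: 1

```text
time: 9.55
eef_pos: [0.594, 0.1301, 0.1031]
tool_rot: [[-0.193, 0.981, 0.001], [0.981, 0.193, 0.0], [0.0, 0.001, -1.0]]
wrist_force: [0.6, -0.3, -0.2]
opening: 0.998
```

Emit:
move_arm:
  steps:
    - {"dx": 0, "dy": 0, "dz": -0.01, "wx": 0, "wy": 0, "wz": 0}
    - {"dx": 0, "dy": 0, "dz": -0.04, "wx": 0, "wy": 0, "wz": 0}
    - {"dx": 0, "dy": 0, "dz": -0.08, "wx": 0, "wy": 0, "wz": 0}
    - {"dx": 0, "dy": 0, "dz": -0.12, "wx": 0, "wy": 0, "wz": 0}
    - {"dx": -0.05, "dy": 0, "dz": -0.13, "wx": 0, "wy": 0, "wz": 0}
    - {"dx": -0.09, "dy": 0, "dz": -0.13, "wx": 0, "wy": 0, "wz": 0}
    - {"dx": -0.09, "dy": 0, "dz": -0.13, "wx": 0, "wy": 0, "wz": 0}
    - {"dx": -0.09, "dy": 0, "dz": -0.13, "wx": 0, "wy": 0, "wz": 0}

```text
time: 10.35
eef_pos: [0.6113, 0.0409, 0.2337]
tool_rot: [[-0.191, 0.982, 0.001], [0.982, 0.191, 0.001], [0.0, 0.001, -1.0]]
wrist_force: [-0.1, 0.5, -0.6]
opening: 0.997
```

```bash
python3 - <<'E'
from plant import *
from h import *
import pickle
m=camera_model('wrist');im=snapshot('wrist');cv2.imwrite('pics/w5.png',im);pickle.dump(m,open('pics/w5.pkl','wb'))
go(get_obs(),[.483,-.306,.20],13.6)
E
```

```text
t 10.40 pos [0.611  0.0419 0.2335] yaw 101.08 tilt [0.0007 0.0008] open 0.998 F [-0.6  1.3  0.4]
d mm [-316.9 -192.5   33.1] w deg [ 1.000e-02 -7.000e-02  8.748e+01]
```

View pics/w5.png

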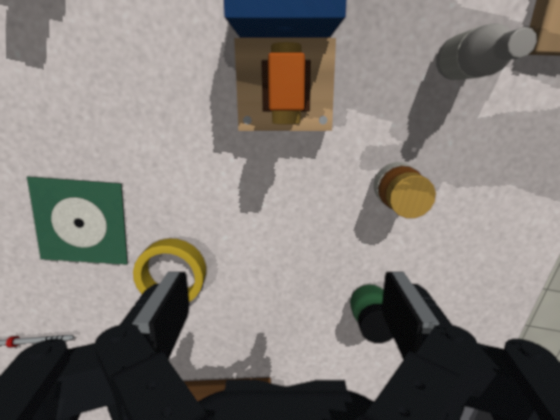

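```bash
python3 - <<'E'
from h import *
im=cv2.imread('pics/w5.png');crop(cv2.convertScaleAbs(im,alpha=1.5),225,0,345,140,5,'pics/c8.png')
E
```

```text
(no output)
```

View pics/c8.png

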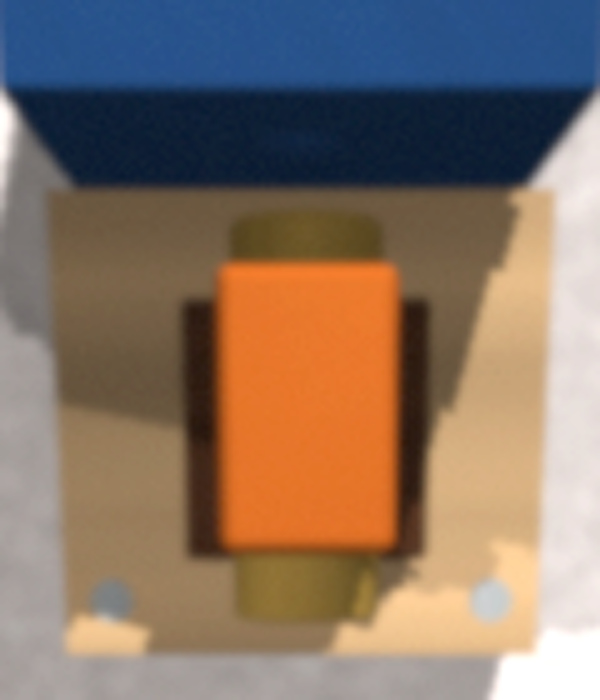

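Emit:
move_arm:
  steps:
    - {"dx": -0.036, "dy": -0.02, "dz": 0.0, "wx": 0, "wy": 0, "wz": 8}
    - {"dx": -0.07, "dy": -0.04, "dz": 0.0, "wx": 0, "wy": 0, "wz": 16}
    - {"dx": -0.105, "dy": -0.06, "dz": 0.0, "wx": 0, "wy": 0, "wz": 24}
    - {"dx": -0.14, "dy": -0.08, "dz": 0.0, "wx": 0, "wy": 0, "wz": 32}
    - {"dx": -0.175, "dy": -0.1, "dz": 0.0, "wx": 0, "wy": 0, "wz": 40}
    - {"dx": -0.21, "dy": -0.125, "dz": 0.0, "wx": 0, "wy": 0, "wz": 48}
    - {"dx": -0.24, "dy": -0.145, "dz": 0.0, "wx": 0, "wy": 0, "wz": 56}
    - {"dx": -0.27, "dy": -0.16, "dz": 0.0, "wx": 0, "wy": 0, "wz": 64}
    - {"dx": -0.295, "dy": -0.18, "dz": 0.0, "wx": 0, "wy": 0, "wz": 72}
    - {"dx": -0.317, "dy": -0.193, "dz": 0.0, "wx": 0, "wy": 0, "wz": 80}
    - {"dx": -0.317, "dy": -0.193, "dz": 0.0, "wx": 0, "wy": 0, "wz": 87.5}
    - {"dx": -0.317, "dy": -0.193, "dz": 0.0, "wx": 0, "wy": 0, "wz": 87.5}

```text
time: 11.6
eef_pos: [0.4832, -0.3059, 0.2329]
tool_rot: [[0.972, 0.235, 0.001], [0.235, -0.972, 0.001], [0.001, -0.001, -1.0]]
wrist_force: [0.4, 0.2, 0.4]
opening: 1.0
```

```bash
python3 - <<'E'
from plant import *
from h import *
import pickle
m=camera_model('wrist');im=snapshot('wrist');cv2.imwrite('pics/w6.png',im);pickle.dump(m,open('pics/w6.pkl','wb'))
go(get_obs(),[.483,-.306,.20],13.6)
E
```

```text
t 11.65 pos [ 0.4834 -0.3054  0.2329] yaw 13.84 tilt [ 0.0009 -0.0009] open 1.001 F [-0.2  0.   0.1]
d mm [-0.5  0.5 32.9] w deg [-0.05 -0.05  0.24]
```

View pics/w6.png

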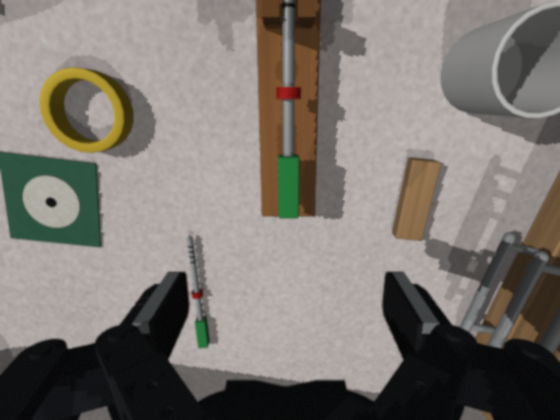

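```bash
python3 - <<'E'
from h import *
import pickle
m=pickle.load(open('pics/w5.pkl','rb'))
f=lambda p:[(225+x/5-.4,y/5-.4) for x,y in p]
def rep(n,P):
    print(n,'c',np.round(P.mean(0),4));
    for i in range(4):
        d=P[(i+1)%4]-P[i];print('  len %.4f ang %.2f'%(np.linalg.norm(d),np.degrees(np.arctan2(d[1],d[0]))))
rep('base',onz(m,f([(47,188),(554,188),(537,652),(65,652)]),.035))
rep('grip',onz(m,f([(216,262),(398,262),(397,548),(219,548)]),.128))
rep('should',onz(m,f([(183,299),(428,299),(423,556),(190,556)]),.043))
m=pickle.load(open('pics/w6.pkl','rb'));im=cv2.imread('pics/w6.png')
h=cv2.cvtColor(im,cv2.COLOR_BGR2HSV)
g=cv2.inRange(h,(50,120,60),(75,255,255));n,l,s,c=cv2.connectedComponentsWithStats(g)
for i in range(1,n):
    if s[i,4]>60: print(s[i],c[i])
b=l==l[185,288];r=cv2.minAreaRect(np.argwhere(b)[:,::-1].astype(np.float32));print(r)
crop(im,255,80,325,225,5,'pics/c9.png')
E
```

```text
base c [0.5931 0.1303 0.035 ]
  len 0.0892 ang 11.07
  len 0.0795 ang -78.49
  len 0.0904 ang -168.96
  len 0.0795 ang 100.65
grip c [0.594  0.1302 0.128 ]
  len 0.0233 ang 11.06
  len 0.0350 ang -78.11
  len 0.0240 ang -168.95
  len 0.0350 ang 100.73
should c [0.5941 0.1302 0.043 ]
  len 0.0429 ang 11.06
  len 0.0431 ang -78.78
  len 0.0428 ang -168.95
  len 0.0431 ang 101.40
[ 278  155   21   62 1222] [288.17512275 185.62684124]
[196 320  12  27 239] [201.66108787 333.37238494]
((288.0, 185.5), (61.0, 20.0), 90.0)
```

View pics/c9.png

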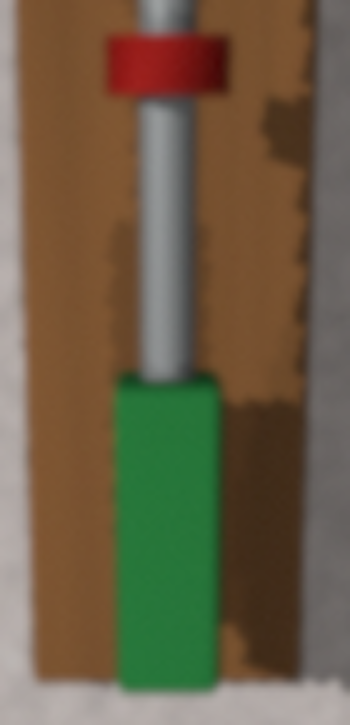

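```bash
python3 - <<'E'
from plant import *
from h import *
import pickle
m=pickle.load(open('pics/w6.pkl','rb'))
f=lambda p:[(255+x/5-.4,80+y/5-.4) for x,y in p]
P=onz(m,f([(116,386),(219,386),(217,690),(120,690)]),.06);print(P,P.mean(0))
for i in range(4):
    d=P[(i+1)%4]-P[i];print('  len %.4f ang %.2f'%(np.linalg.norm(d),np.degrees(np.arctan2(d[1],d[0]))))
print(onz(m,f([(168,62)]),.055), onz(m,[(288.5,8)],.055))
C=P.mean(0)[:2]
for a in (13.6,):
    u=np.array([np.cos(np.radians(a)),np.sin(np.radians(a))]);t=C+.015*u;print(C,t)
    go(get_obs(),[t[0],t[1],.042],a)
E
```

```text
[[ 0.50889489 -0.29118329  0.06      ]
 [ 0.51329326 -0.30930779  0.06      ]
 [ 0.4565155  -0.32340706  0.06      ]
 [ 0.45211442 -0.30530949  0.06      ]] [ 0.48270452 -0.30730191  0.06      ]
  len 0.0187 ang -76.36
  len 0.0585 ang -166.05
  len 0.0186 ang 103.67
  len 0.0585 ang 13.97
[[ 0.56486988 -0.28718103  0.055     ]] [[ 0.62642536 -0.27232603  0.055     ]]
[ 0.48270452 -0.30730191] [ 0.49728393 -0.30377478]
t 11.65 pos [ 0.4834 -0.3054  0.2329] yaw 13.84 tilt [ 0.0009 -0.0009] open 1.001 F [-0.2  0.   0.1]
d mm [ 13.7   1.9 190.9] w deg [-0.05 -0.05  0.24]
```

Emit:
move_arm:
  steps:
    - {"dx": 0.0137, "dy": 0.0019, "dz": 0.03, "wx": 0, "wy": 0, "wz": 0.1}
    - {"dx": 0.0137, "dy": 0.0019, "dz": 0.07, "wx": 0, "wy": 0, "wz": 0.1}
    - {"dx": 0.0137, "dy": 0.0019, "dz": 0.11, "wx": 0, "wy": 0, "wz": 0.1}
    - {"dx": 0.0137, "dy": 0.0019, "dz": 0.15, "wx": 0, "wy": 0, "wz": 0.1}
    - {"dx": 0.0137, "dy": 0.0019, "dz": 0.17, "wx": 0, "wy": 0, "wz": 0.1}
    - {"dx": 0.0137, "dy": 0.0019, "dz": 0.185, "wx": 0, "wy": 0, "wz": 0.1}
    - {"dx": 0.0137, "dy": 0.0019, "dz": 0.19, "wx": 0, "wy": 0, "wz": 0.1}
    - {"dx": 0.0137, "dy": 0.0019, "dz": 0.19, "wx": 0, "wy": 0, "wz": 0.1}
    - {"dx": 0.0137, "dy": 0.0019, "dz": 0.19, "wx": 0, "wy": 0, "wz": 0.1}

```text
time: 12.55
eef_pos: [0.4978, -0.305, 0.044]
tool_rot: [[0.972, 0.236, 0.002], [0.236, -0.972, -0.001], [0.002, 0.001, -1.0]]
wrist_force: [-0.6, -0.0, -1.0]
opening: 0.999
```

```bash
python3 - <<'E'
from plant import *
from h import *
go(get_obs(),[.4973,-.3038,.042],13.75)
E
```

```text
t 12.55 pos [ 0.4978 -0.305   0.044 ] yaw 13.64 tilt [0.0017 0.0012] open 0.999 F [-0.6 -0.  -1. ]
d mm [-0.2 -1.3  2. ] w deg [ 0.07 -0.1  -0.11]
```

Emit:
move_arm:
  steps:
    - {"dx": 0, "dy": -0.001, "dz": 0.002, "wx": 0, "wy": -0.1, "wz": 0}
    - {"dx": 0, "dy": -0.001, "dz": 0.002, "wx": 0, "wy": -0.1, "wz": 0}
    - {"dx": 0, "dy": -0.001, "dz": 0.002, "wx": 0, "wy": -0.1, "wz": 0}
    - {"dx": 0, "dy": -0.001, "dz": 0.002, "wx": 0, "wy": -0.1, "wz": 0}
    - {"dx": 0, "dy": -0.001, "dz": 0.002, "wx": 0, "wy": -0.1, "wz": 0}
    - {"dx": 0, "dy": -0.001, "dz": 0.002, "wx": 0, "wy": -0.1, "wz": 0}
    - {"dx": 0, "dy": -0.001, "dz": 0.002, "wx": 0, "wy": -0.1, "wz": 0}
    - {"dx": 0, "dy": -0.001, "dz": 0.002, "wx": 0, "wy": -0.1, "wz": 0}
    - {"dx": 0, "dy": -0.001, "dz": 0.002, "wx": 0, "wy": -0.1, "wz": 0}
    - {"dx": 0, "dy": -0.001, "dz": 0.002, "wx": 0, "wy": -0.1, "wz": 0}
  fingers: 0
  force: 70

```text
time: 13.55
eef_pos: [0.4969, -0.3044, 0.0415]
tool_rot: [[0.972, 0.234, -0.0], [0.234, -0.972, -0.001], [-0.0, 0.001, -1.0]]
wrist_force: [0.1, 0.0, 5.7]
opening: 0.222
```

```bash
python3 - <<'E'
from plant import *
from h import *
go(get_obs(),[.4973,-.3038,.042],13.75)
E
```

```text
t 13.55 pos [ 0.4969 -0.3044  0.0415] yaw 13.53 tilt [-0.0005  0.0007] open 0.222 F [0.1 0.  5.7]
d mm [ 0.5 -0.5 -0.5] w deg [ 0.04  0.03 -0.22]
```

Emit:
move_arm:
  steps:
    - {"dx": 0, "dy": 0, "dz": -0.005, "wx": 0, "wy": 0, "wz": 0}
    - {"dx": 0, "dy": 0, "dz": -0.015, "wx": 0, "wy": 0, "wz": 0}
    - {"dx": 0, "dy": 0, "dz": -0.03, "wx": 0, "wy": 0, "wz": 0}
    - {"dx": 0, "dy": 0, "dz": -0.05, "wx": 0, "wy": 0, "wz": 0}
    - {"dx": 0, "dy": 0, "dz": -0.08, "wx": 0, "wy": 0, "wz": 0}
    - {"dx": 0, "dy": 0, "dz": -0.11, "wx": 0, "wy": 0, "wz": 0}
    - {"dx": 0, "dy": 0, "dz": -0.14, "wx": 0, "wy": 0, "wz": 0}
    - {"dx": 0, "dy": 0, "dz": -0.15, "wx": 0, "wy": 0, "wz": 0}
    - {"dx": 0, "dy": 0, "dz": -0.15, "wx": 0, "wy": 0, "wz": 0}

```text
time: 14.45
eef_pos: [0.4975, -0.3047, 0.1927]
tool_rot: [[0.972, 0.234, 0.002], [0.234, -0.972, -0.003], [0.001, 0.003, -1.0]]
wrist_force: [0.1, -0.3, -2.0]
opening: 0.22
```

```bash
python3 - <<'E'
from plant import *
from h import *
go(get_obs(),[.6407,-.1103,.19],101)
E
```

```text
t 14.45 pos [ 0.4975 -0.3047  0.1927] yaw 13.53 tilt [0.0011 0.003 ] open 0.220 F [ 0.1 -0.3 -2. ]
d mm [ 184.7 -155.5    2.5] w deg [ 1.800e-01  8.000e-02 -8.747e+01]
```

Emit:
move_arm:
  steps:
    - {"dx": 0.015, "dy": -0.013, "dz": 0, "wx": 0, "wy": 0, "wz": -7}
    - {"dx": 0.03, "dy": -0.026, "dz": 0, "wx": 0, "wy": 0, "wz": -15}
    - {"dx": 0.047, "dy": -0.04, "dz": 0, "wx": 0, "wy": 0, "wz": -23}
    - {"dx": 0.064, "dy": -0.054, "dz": 0, "wx": 0, "wy": 0, "wz": -31}
    - {"dx": 0.081, "dy": -0.068, "dz": 0, "wx": 0, "wy": 0, "wz": -39}
    - {"dx": 0.098, "dy": -0.083, "dz": 0, "wx": 0, "wy": 0, "wz": -47}
    - {"dx": 0.115, "dy": -0.098, "dz": 0, "wx": 0, "wy": 0, "wz": -55}
    - {"dx": 0.133, "dy": -0.113, "dz": 0, "wx": 0, "wy": 0, "wz": -63}
    - {"dx": 0.15, "dy": -0.127, "dz": 0, "wx": 0, "wy": 0, "wz": -71}
    - {"dx": 0.167, "dy": -0.141, "dz": 0, "wx": 0, "wy": 0, "wz": -79}
    - {"dx": 0.1847, "dy": -0.1555, "dz": 0, "wx": 0, "wy": 0, "wz": -87.5}
    - {"dx": 0.1847, "dy": -0.1555, "dz": 0, "wx": 0, "wy": 0, "wz": -87.5}

```text
time: 15.65
eef_pos: [0.6402, -0.1068, 0.188]
tool_rot: [[-0.197, 0.98, -0.004], [0.98, 0.197, 0.002], [0.003, -0.004, -1.0]]
wrist_force: [-0.2, 0.1, -1.8]
opening: 0.219
```

Emit:
move_arm:
  steps:
    - {"dx": 0, "dy": 0, "dz": 0.03, "wx": 0, "wy": 0, "wz": 0}
    - {"dx": 0, "dy": 0, "dz": 0.06, "wx": 0, "wy": 0, "wz": 0}
    - {"dx": 0, "dy": 0, "dz": 0.075, "wx": 0, "wy": 0, "wz": 0}
    - {"dx": 0, "dy": 0, "dz": 0.075, "wx": 0, "wy": 0, "wz": 0}
    - {"dx": 0, "dy": 0, "dz": 0.075, "wx": 0, "wy": 0, "wz": 0}
    - {"dx": 0, "dy": 0, "dz": 0.075, "wx": 0, "wy": 0, "wz": 0}

```text
time: 16.25
eef_pos: [0.6405, -0.1102, 0.1167]
tool_rot: [[-0.19, 0.982, 0.001], [0.982, 0.19, -0.001], [-0.001, 0.0, -1.0]]
wrist_force: [0.1, 0.8, -1.8]
opening: 0.221
```

```bash
python3 - <<'E'
from plant import *
from h import *
import pickle
m=camera_model('wrist');go(get_obs(),[.6407,-.1103,.0665],101);im=snapshot('wrist');cv2.imwrite('pics/w7.png',im);pickle.dump(m,open('pics/w7.pkl','wb'))
m=camera_model('scene');im=snapshot('scene');cv2.imwrite('pics/s7.png',im);crop(im,170,150,390,315,3.6,'pics/c10.png')
go(get_obs(),[.6407,-.1103,.0665],101)
im=snapshot('top');cv2.imwrite('pics/t7.png',im);crop(im,200,130,360,250,5,'pics/c11.png')
E
```

```text
t 16.25 pos [ 0.6405 -0.1102  0.1167] yaw 100.98 tilt [-0.0009  0.0004] open 0.221 F [ 0.1  0.8 -1.8]
d mm [-0.1  0.2 50.2] w deg [ 0.02  0.05 -0.02]
t 16.35 pos [ 0.6407 -0.1101  0.1172] yaw 101.00 tilt [-0.0012  0.0011] open 0.220 F [-0.1  0.3 -1.4]
d mm [-0.1 -0.1 50.7] w deg [0.06 0.07 0.  ]
```

View pics/w7.png

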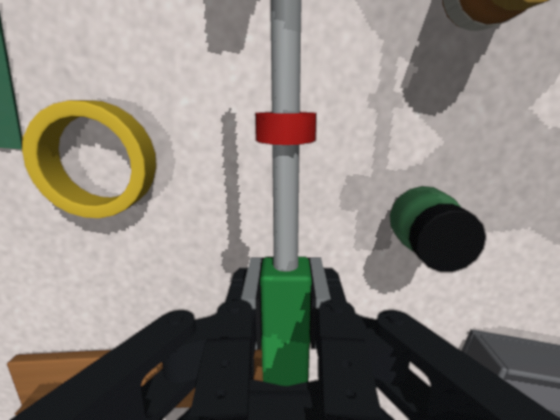

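View pics/c10.png

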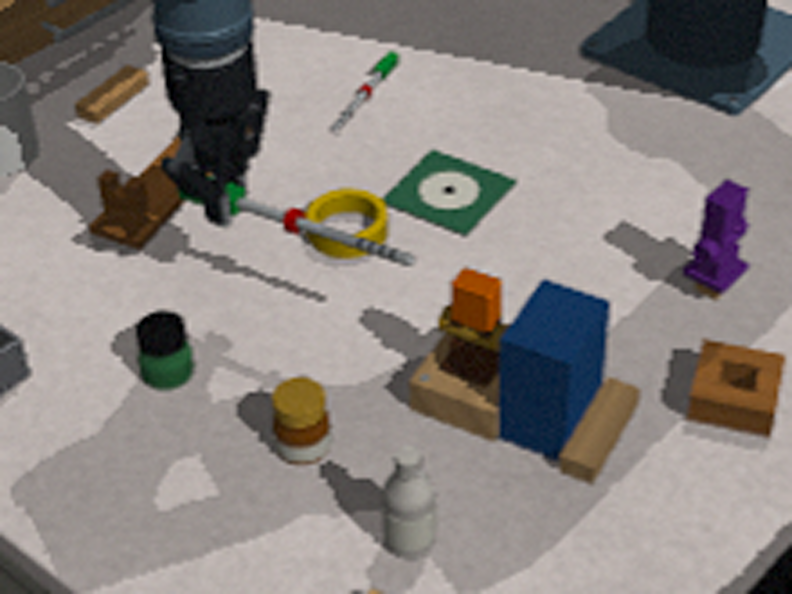

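View pics/c11.png

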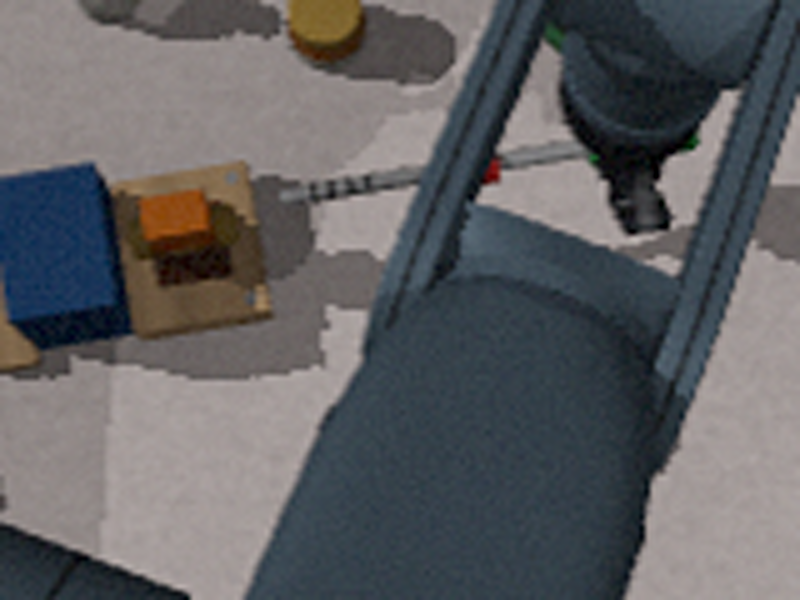

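```bash
python3 - <<'E'
from plant import *
from h import *
import pickle
T=camera_model('top');S=camera_model('scene');W=pickle.load(open('pics/w7.pkl','rb'))
im=cv2.imread('pics/w7.png');h=cv2.cvtColor(im,cv2.COLOR_BGR2HSV)
r=cv2.inRange(h,(0,150,60),(8,255,255))|cv2.inRange(h,(172,150,60),(180,255,255))
ys,xs=np.nonzero(r[100:160,240:330]);print('collar px',xs.min()+240,xs.max()+240,ys.min()+100,ys.max()+100)
np.set_printoptions(precision=4,suppress=True)
tt=(255.6,169.);ts=(283.8,221.9)
print('tip',tri(T,tt,S,ts))
u=np.array([np.cos(np.radians(101)),np.sin(np.radians(101))]);v=np.array([u[1],-u[0]])
tcp=np.array([.6406,-.1102]);
tip=np.r_[tcp+.185*u,.1254];col=np.r_[tcp+.07*u,.1254]
print('expected tip',tip,proj(T,[tip]),proj(S,[tip]))
print('exp collar W',proj(W,[col]),'S',proj(S,[col]))
print('tip on z .125: top',onz(T,[tt],.125))
print('rod axis lateral, wrist at z .126', onz(W,[(285.7,130),(285.9,260)],.1254))
# guide grip by top: same pictures
g=lambda p:[(200+x/5-.4,130+y/5-.4) for x,y in p]
P=onz(T,g([(140,200),(205,190),(213,240),(147,251)]),.128);print('grip top',P,P.mean(0))
s=lambda p:[(170+x/3.6-.36,150+y/3.6-.36) for x,y in p]
print('grip corners scene-exp', proj(S,[np.r_[np.array([.594,.1302])+a*u+b*v,.128] for a in(-.018,.018) for b in (-.012,.012)]))
print(np.array(s([(467,272),(500,285),(485,302),(455,288)])))
E
```

```text
collar px 256 314 113 144
tip (array([0.6073, 0.0714, 0.1281]), np.float64(0.002114946420474103))
expected tip [0.6053 0.0714 0.1254] [[255.966  169.7077]] [[284.5945 222.2656]]
exp collar W [[287.0194 130.2755]] S [[251.4892 211.0289]]
tip on z .125: top [[0.6073 0.0725 0.125 ]]
rod axis lateral, wrist at z .126 [[ 0.6268 -0.0415  0.1254]
 [ 0.6367 -0.0917  0.1254]]
grip top [[0.6031 0.1483 0.128 ]
 [0.6096 0.1132 0.128 ]
 [0.5821 0.1079 0.128 ]
 [0.5751 0.1434 0.128 ]] [0.5925 0.1282 0.128 ]
grip corners scene-exp [[299.0779 223.4992]
 [295.3591 228.3712]
 [310.1874 227.2274]
 [306.5772 232.2065]]
[[299.3622 225.1956]
 [308.5289 228.8067]
 [304.3622 233.5289]
 [296.0289 229.64  ]]
```

Emit:
move_arm:
  steps:
    - {"dx": 0, "dy": 0, "dz": 0.015, "wx": 0, "wy": 0, "wz": 0}
    - {"dx": 0, "dy": 0, "dz": 0.03, "wx": 0, "wy": 0, "wz": 0}
    - {"dx": 0, "dy": 0, "dz": 0.045, "wx": 0, "wy": 0, "wz": 0}
    - {"dx": 0.005, "dy": 0, "dz": 0.05, "wx": 0, "wy": 0, "wz": 0}
    - {"dx": 0.01, "dy": 0, "dz": 0.05, "wx": 0, "wy": 0, "wz": 0}
    - {"dx": 0.01, "dy": 0, "dz": 0.05, "wx": 0, "wy": 0, "wz": 0}
    - {"dx": 0.01, "dy": 0, "dz": 0.05, "wx": 0, "wy": 0, "wz": 0}

```text
time: 17.1
eef_pos: [0.6386, -0.0997, 0.0666]
tool_rot: [[-0.192, 0.981, 0.0], [0.981, 0.192, -0.001], [-0.001, 0.0, -1.0]]
wrist_force: [0.4, -0.2, -1.7]
opening: 0.224
```

```bash
python3 - <<'E'
from plant import *
from h import *
go(get_obs(),[.6388,-.1005,.0665],101)
a=[snapshot('scene').astype(float) for i in range(2)];im=np.mean(a,0).astype(np.uint8);cv2.imwrite('pics/s8.png',im);crop(im,240,205,330,265,8,'pics/c12.png')
im=snapshot('top');cv2.imwrite('pics/t8.png',im);crop(im,215,145,305,205,8,'pics/c13.png')
go(get_obs(),[.6388,-.1005,.0665],101)
E
```

```text
t 17.10 pos [ 0.6386 -0.0997  0.0666] yaw 101.07 tilt [-0.0008  0.0003] open 0.224 F [ 0.4 -0.2 -1.7]
d mm [-0.8  0.   0.1] w deg [0.02 0.05 0.07]
t 17.25 pos [ 0.6385 -0.1002  0.0667] yaw 101.03 tilt [-0.0009  0.0004] open 0.222 F [-0.1  0.3 -1.2]
d mm [-0.4  0.2  0.2] w deg [0.02 0.05 0.03]
```

View pics/c12.png

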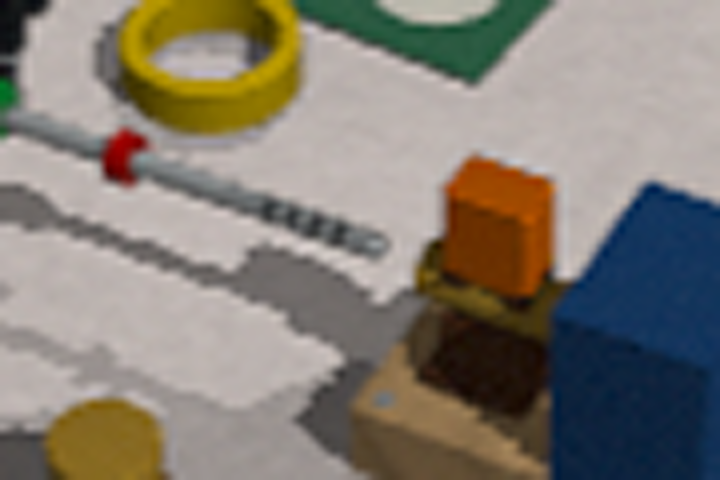

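View pics/c13.png

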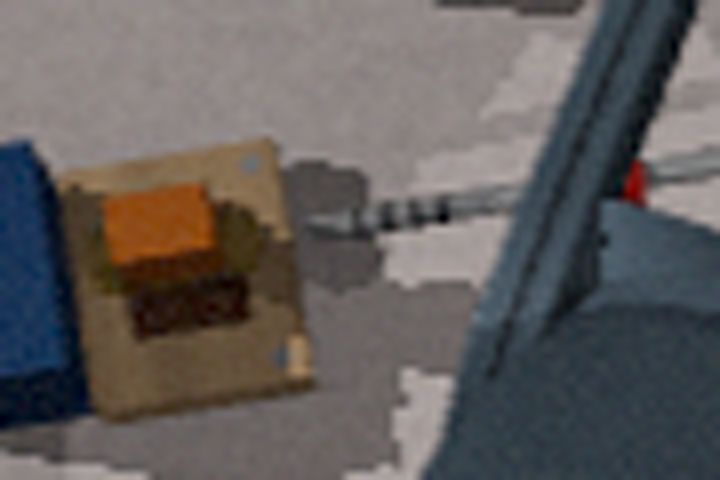

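```bash
python3 - <<'E'
from h import *
for f,x0,y0,x1,y1,o in (('s8',280,220,315,250,'c14'),('t8',225,160,275,190,'c15')):
    im=cv2.imread(f'pics/{f}.png').astype(float);im=(255*(im/255)**.5).astype(np.uint8);crop(im,x0,y0,x1,y1,20 if f=='s8' else 15,f'pics/{o}.png')
from plant import *
T=camera_model('top');S=camera_model('scene')
u=np.array([np.cos(np.radians(101)),np.sin(np.radians(101))])
G=np.array([.594,.1302])
for x in(-.03,.03): 
  p=np.r_[G+x*u,.075];a=proj(S,[p])[0];b=proj(T,[p])[0];print(x,'c14',(a-[280,220]+.5)*20,'c15',(b-[225,160]+.5)*15)
tcp=np.array([.6385,-.100]);
for d in (.185,.15):
  p=np.r_[tcp+d*u,.075];a=proj(S,[p])[0];b=proj(T,[p])[0];print('rod',d,'c14',(a-[280,220]+.5)*20,'c15',(b-[225,160]+.5)*15)
E
```

```text
-0.03 c14 [282.26100776 367.89907566] c15 [330.11222573 231.69127379]
0.03 c14 [643.9247109  495.30793879] c15 [ 15.32191084 283.82155351]
rod 0.185 c14 [168.51693358 326.58739522] c15 [432.30161716 216.0629299 ]
rod 0.15 c14 [-33.99360577 255.23670925] c15 [615.55051105 185.76579046]
```

View pics/c14.png

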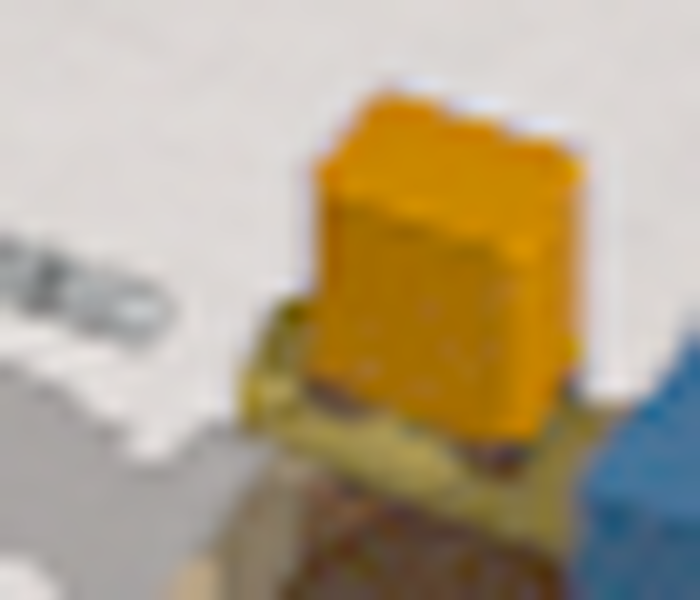

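View pics/c15.png

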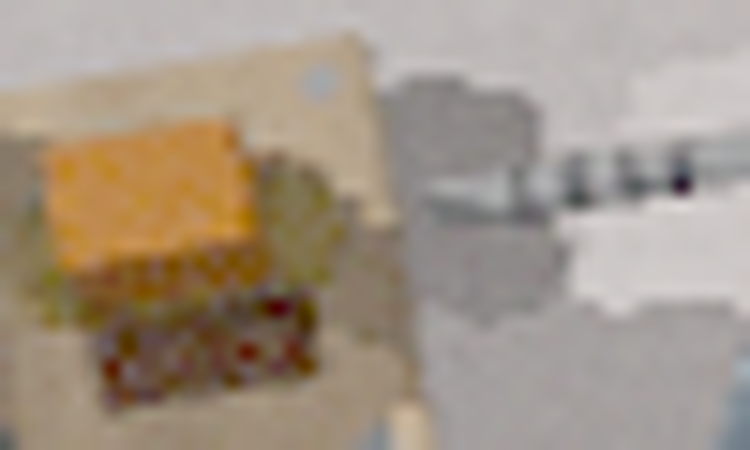

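Emit:
move_arm:
  steps:
    - {"dx": 0.006, "dy": 0, "dz": 0.0005, "wx": 0, "wy": 0, "wz": 0}
    - {"dx": 0.012, "dy": 0, "dz": 0.0005, "wx": 0, "wy": 0, "wz": 0}
    - {"dx": 0.018, "dy": 0, "dz": 0.0005, "wx": 0, "wy": 0, "wz": 0}
    - {"dx": 0.024, "dy": 0, "dz": 0.0005, "wx": 0, "wy": 0, "wz": 0}
    - {"dx": 0.03, "dy": 0, "dz": 0.0005, "wx": 0, "wy": 0, "wz": 0}
    - {"dx": 0.03, "dy": 0, "dz": 0.0005, "wx": 0, "wy": 0, "wz": 0}

```text
time: 17.85
eef_pos: [0.632, -0.0693, 0.0654]
tool_rot: [[-0.192, 0.981, -0.001], [0.981, 0.192, 0.0], [0.0, -0.001, -1.0]]
wrist_force: [-0.2, 0.4, -2.1]
opening: 0.226
```

```bash
python3 - <<'E'
from plant import *
from h import *
u=np.array([np.cos(np.radians(101)),np.sin(np.radians(101))]);t=np.array([.594,.1302])-.105*u
go(get_obs(),[*t,.0665],101)
for f,x0,y0,x1,y1,o in (('scene',275,215,310,245,'c16'),('top',225,160,275,190,'c17')):
    im=snapshot(f);im=(255*(im/255.)**.5).astype(np.uint8);crop(im,x0,y0,x1,y1,20 if f=='scene' else 15,f'pics/{o}.png')
E
```

```text
t 17.85 pos [ 0.632  -0.0693  0.0654] yaw 101.09 tilt [ 0.0003 -0.0012] open 0.226 F [-0.2  0.4 -2.1]
d mm [98.1  0.9 -1.1] w deg [-0.07 -0.02  0.09]
```

View pics/c16.png

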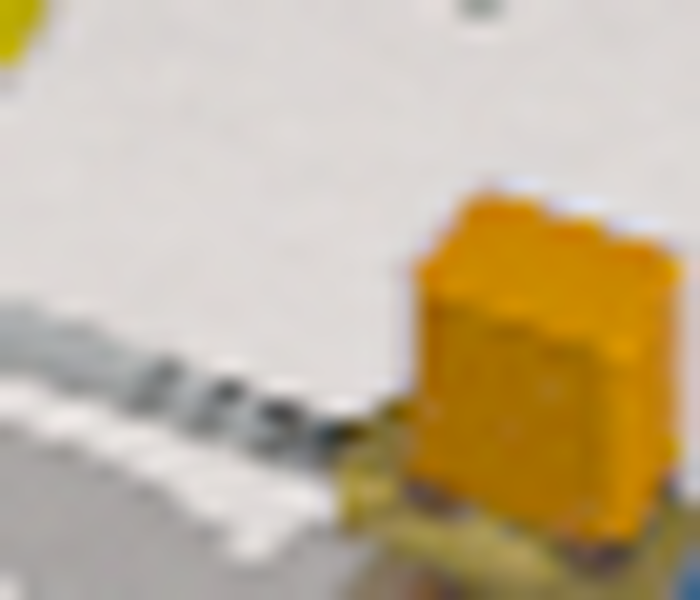

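View pics/c17.png

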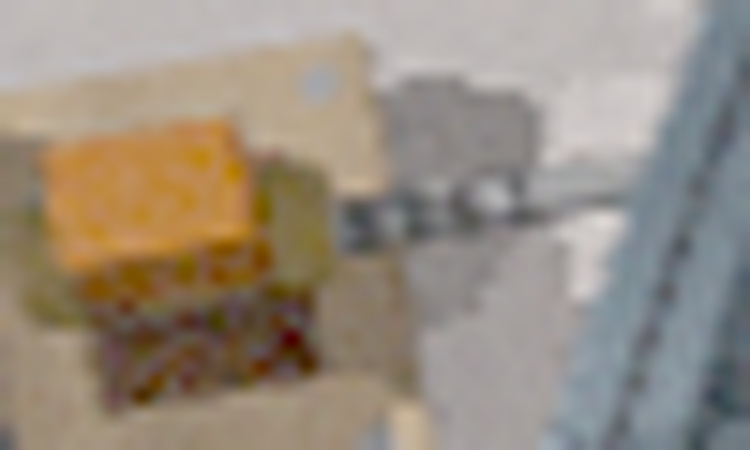

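Emit:
move_arm:
  steps:
    - {"dx": 0.01, "dy": 0.0005, "dz": -0.0008, "wx": 0, "wy": 0, "wz": 0}
    - {"dx": 0.02, "dy": 0.0005, "dz": -0.0008, "wx": 0, "wy": 0, "wz": 0}
    - {"dx": 0.03, "dy": 0.0005, "dz": -0.0008, "wx": 0, "wy": 0, "wz": 0}
    - {"dx": 0.04, "dy": 0.0005, "dz": -0.0008, "wx": 0, "wy": 0, "wz": 0}
    - {"dx": 0.05, "dy": 0.0005, "dz": -0.0008, "wx": 0, "wy": 0, "wz": 0}
    - {"dx": 0.05, "dy": 0.0005, "dz": -0.0008, "wx": 0, "wy": 0, "wz": 0}
    - {"dx": 0.05, "dy": 0.0005, "dz": -0.0008, "wx": 0, "wy": 0, "wz": 0}

```text
time: 18.65
eef_pos: [0.6233, -0.021, 0.0663]
tool_rot: [[-0.192, 0.981, -0.001], [0.981, 0.192, -0.001], [-0.0, -0.001, -1.0]]
wrist_force: [0.3, -0.8, -1.4]
opening: 0.223
```

```bash
python3 - <<'E'
from plant import *
from h import *
u=np.array([np.cos(np.radians(101)),np.sin(np.radians(101))]);t=np.array([.594,.1302])-.105*u
go(get_obs(),[*t,.0665],101)
E
```

```text
t 18.65 pos [ 0.6233 -0.021   0.0663] yaw 101.08 tilt [-0.0004 -0.0008] open 0.223 F [ 0.3 -0.8 -1.4]
d mm [49.   0.2 -0.3] w deg [-0.04  0.02  0.08]
```

Emit:
move_arm:
  steps:
    - {"dx": 0.008, "dy": 0.0, "dz": 0, "wx": 0, "wy": 0, "wz": 0}
    - {"dx": 0.016, "dy": 0.0, "dz": 0, "wx": 0, "wy": 0, "wz": 0}
    - {"dx": 0.024, "dy": 0.0, "dz": 0, "wx": 0, "wy": 0, "wz": 0}
    - {"dx": 0.032, "dy": 0.0, "dz": 0, "wx": 0, "wy": 0, "wz": 0}
    - {"dx": 0.04, "dy": 0.0, "dz": 0, "wx": 0, "wy": 0, "wz": 0}
    - {"dx": 0.043, "dy": 0.0, "dz": 0, "wx": 0, "wy": 0, "wz": 0}
    - {"dx": 0.043, "dy": 0.0, "dz": 0, "wx": 0, "wy": 0, "wz": 0}

```text
time: 19.35
eef_pos: [0.6149, 0.0216, 0.0662]
tool_rot: [[-0.192, 0.981, -0.001], [0.981, 0.192, -0.0], [-0.0, -0.001, -1.0]]
wrist_force: [-0.1, 0.3, -2.0]
opening: 0.221
```

```bash
python3 - <<'E'
from plant import *
from h import *
u=np.array([np.cos(np.radians(101)),np.sin(np.radians(101))]);t=np.array([.594,.1302])-.105*u
go(get_obs(),[*t,.0665],101)
m=camera_model('wrist');im=snapshot('wrist');cv2.imwrite('pics/w9.png',im)
E
```

```text
t 19.35 pos [0.6149 0.0216 0.0662] yaw 101.08 tilt [-0.0001 -0.0009] open 0.221 F [-0.1  0.3 -2. ]
d mm [ 5.6  0.3 -0.3] w deg [-0.05  0.    0.08]
```

View pics/w9.png

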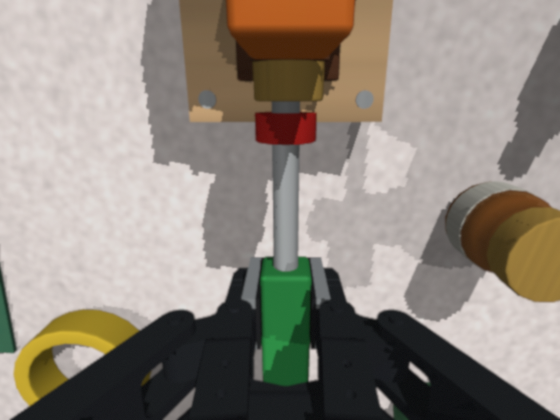

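Emit:
move_arm:
  steps:
    - {"dx": 0.002, "dy": 0.0, "dz": 0, "wx": 0, "wy": 0, "wz": 0}
    - {"dx": 0.004, "dy": 0.0, "dz": 0, "wx": 0, "wy": 0, "wz": 0}
    - {"dx": 0.005, "dy": 0.0, "dz": 0, "wx": 0, "wy": 0, "wz": 0}
    - {"dx": 0.006, "dy": 0.0, "dz": 0, "wx": 0, "wy": 0, "wz": 0}
    - {"dx": 0.006, "dy": 0.0, "dz": 0, "wx": 0, "wy": 0, "wz": 0}

```text
time: 19.9
eef_pos: [0.6139, 0.0266, 0.0663]
tool_rot: [[-0.191, 0.982, -0.001], [0.982, 0.191, -0.001], [-0.0, -0.001, -1.0]]
wrist_force: [0.3, -1.4, -1.0]
opening: 0.22
```

```bash
python3 - <<'E'
from plant import *
from h import *
u=np.array([np.cos(np.radians(101)),np.sin(np.radians(101))]);t=np.array([.594,.1302])-.105*u
go(get_obs(),[*t,.0665],101)
m=camera_model('wrist');im=snapshot('wrist');cv2.imwrite('pics/w10.png',im);crop(im,180,0,400,150,3,'pics/c18.png')
E
```

```text
t 19.90 pos [0.6139 0.0266 0.0663] yaw 101.03 tilt [-0.0004 -0.0007] open 0.220 F [ 0.3 -1.4 -1. ]
d mm [ 0.5  0.2 -0.2] w deg [-0.04  0.02  0.03]
```

View pics/c18.png

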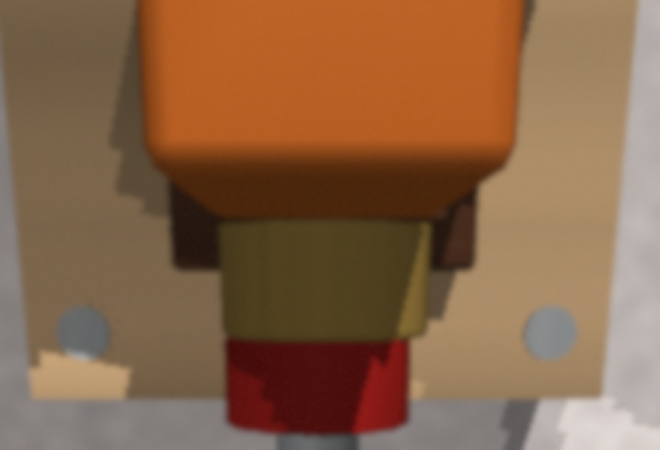

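Emit:
move_arm:
  steps:
    - {"dx": 0.0005, "dy": 0.0, "dz": 0, "wx": 0, "wy": 0, "wz": 0}
    - {"dx": 0.001, "dy": 0.0, "dz": 0, "wx": 0, "wy": 0, "wz": 0}
    - {"dx": 0.001, "dy": 0.0, "dz": 0, "wx": 0, "wy": 0, "wz": 0}
    - {"dx": 0.001, "dy": 0.0, "dz": 0, "wx": 0, "wy": 0, "wz": 0}

```text
time: 20.35
eef_pos: [0.614, 0.027, 0.0666]
tool_rot: [[-0.191, 0.982, 0.0], [0.982, 0.191, -0.001], [-0.001, -0.0, -1.0]]
wrist_force: [0.7, -5.0, 1.5]
opening: 0.222
```

```bash
python3 - <<'E'
from plant import *
from h import *
u=np.array([np.cos(np.radians(101)),np.sin(np.radians(101))]);t=np.array([.594,.1302])-.26*u
go(get_obs(),[*t,.0665],101)
E
```

```text
t 20.35 pos [0.614  0.027  0.0666] yaw 101.03 tilt [-0.0013 -0.0002] open 0.222 F [ 0.7 -5.   1.5]
d mm [-154.8   -0.     0.3] w deg [-0.01  0.07  0.03]
```

Contact at 5 N, collar stopped at the tube's mouth. Withdraw.

Emit:
move_arm:
  steps:
    - {"dx": -0.005, "dy": 0.0, "dz": 0, "wx": 0, "wy": 0, "wz": 0}
    - {"dx": -0.018, "dy": 0.0, "dz": 0, "wx": 0, "wy": 0, "wz": 0}
    - {"dx": -0.034, "dy": 0.0, "dz": 0, "wx": 0, "wy": 0, "wz": 0}
    - {"dx": -0.05, "dy": 0.0, "dz": 0, "wx": 0, "wy": 0, "wz": 0}
    - {"dx": -0.066, "dy": 0.0, "dz": 0, "wx": 0, "wy": 0, "wz": 0}
    - {"dx": -0.082, "dy": 0.0, "dz": 0, "wx": 0, "wy": 0, "wz": 0}
    - {"dx": -0.098, "dy": 0.0, "dz": 0, "wx": 0, "wy": 0, "wz": 0}
    - {"dx": -0.114, "dy": 0.0, "dz": 0, "wx": 0, "wy": 0, "wz": 0}
    - {"dx": -0.13, "dy": 0.0, "dz": 0, "wx": 0, "wy": 0, "wz": 0}
    - {"dx": -0.146, "dy": 0.0, "dz": 0, "wx": 0, "wy": 0, "wz": 0}
    - {"dx": -0.16, "dy": 0.0, "dz": 0, "wx": 0, "wy": 0, "wz": 0}
    - {"dx": -0.16, "dy": 0.0, "dz": 0, "wx": 0, "wy": 0, "wz": 0}

```text
time: 21.55
eef_pos: [0.6448, -0.1317, 0.0662]
tool_rot: [[-0.189, 0.982, -0.0], [0.982, 0.189, -0.001], [-0.001, -0.0, -1.0]]
wrist_force: [0.5, -0.2, -1.8]
opening: 0.223
```

```bash
python3 - <<'E'
from plant import *
from h import *
u=np.array([np.cos(np.radians(101)),np.sin(np.radians(101))]);t=np.array([.392,-.060])-.185*u
print(t)
go(get_obs(),[*t,.175],101)
E
```

```text
[ 0.42729966 -0.24160103]
t 21.55 pos [ 0.6448 -0.1317  0.0662] yaw 100.92 tilt [-0.001  -0.0003] open 0.223 F [ 0.5 -0.2 -1.8]
d mm [ -66.8 -234.4 -108.6] w deg [-0.01  0.06 -0.08]
```

Emit:
move_arm:
  steps:
    - {"dx": 0, "dy": 0, "dz": -0.03, "wx": 0, "wy": 0, "wz": 0}
    - {"dx": 0, "dy": 0, "dz": -0.07, "wx": 0, "wy": 0, "wz": 0}
    - {"dx": 0, "dy": 0, "dz": -0.109, "wx": 0, "wy": 0, "wz": 0}
    - {"dx": -0.01, "dy": -0.035, "dz": -0.109, "wx": 0, "wy": 0, "wz": 0}
    - {"dx": -0.02, "dy": -0.075, "dz": -0.109, "wx": 0, "wy": 0, "wz": 0}
    - {"dx": -0.035, "dy": -0.115, "dz": -0.109, "wx": 0, "wy": 0, "wz": 0}
    - {"dx": -0.045, "dy": -0.155, "dz": -0.109, "wx": 0, "wy": 0, "wz": 0}
    - {"dx": -0.055, "dy": -0.195, "dz": -0.109, "wx": 0, "wy": 0, "wz": 0}
    - {"dx": -0.063, "dy": -0.22, "dz": -0.109, "wx": 0, "wy": 0, "wz": 0}
    - {"dx": -0.067, "dy": -0.234, "dz": -0.109, "wx": 0, "wy": 0, "wz": 0}
    - {"dx": -0.067, "dy": -0.234, "dz": -0.109, "wx": 0, "wy": 0, "wz": 0}
    - {"dx": -0.067, "dy": -0.234, "dz": -0.109, "wx": 0, "wy": 0, "wz": 0}

```text
time: 22.75
eef_pos: [0.4283, -0.2396, 0.1757]
tool_rot: [[-0.191, 0.982, 0.0], [0.982, 0.191, -0.0], [-0.0, 0.0, -1.0]]
wrist_force: [0.5, 0.7, -1.0]
opening: 0.222
```

```bash
python3 - <<'E'
from plant import *
from h import *
go(get_obs(),[.4273,-.2416,.175],101)
im=snapshot('scene');cv2.imwrite('pics/s20.png',im);crop(im,170,140,390,305,3.6,'pics/c20.png')
im=snapshot('top');cv2.imwrite('pics/t20.png',im)
go(get_obs(),[.4273,-.2416,.175],101)
E
```

```text
t 22.75 pos [ 0.4283 -0.2396  0.1757] yaw 101.01 tilt [-0.0003  0.0002] open 0.222 F [ 0.5  0.7 -1. ]
d mm [-1.8 -1.3  0.7] w deg [0.01 0.02 0.01]
t 22.85 pos [ 0.4286 -0.2393  0.1755] yaw 101.09 tilt [-0.0001 -0.0001] open 0.221 F [ 0.2  0.5 -1.7]
d mm [-2.  -1.7  0.5] w deg [-0.01  0.01  0.09]
```

View pics/c20.png

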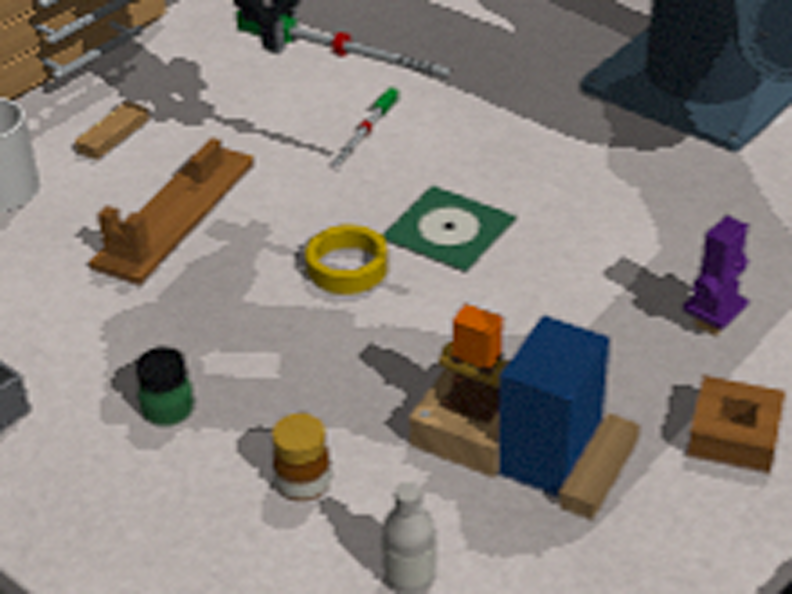

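View pics/t20.png

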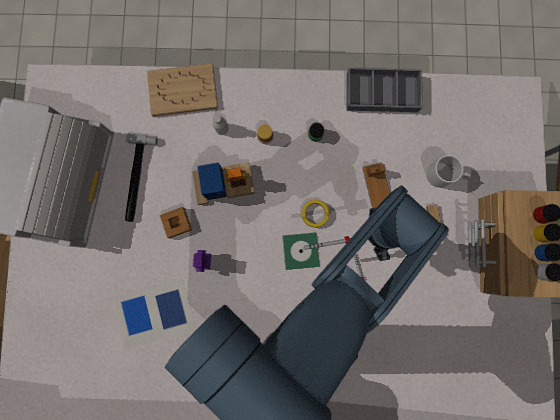

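Emit:
move_arm:
  steps:
    - {"dx": 0, "dy": 0, "dz": 0, "wx": 0, "wy": 0, "wz": 0}
    - {"dx": 0, "dy": 0, "dz": 0, "wx": 0, "wy": 0, "wz": 0}
    - {"dx": 0, "dy": 0, "dz": 0, "wx": 0, "wy": 0, "wz": 0}

```text
time: 23.15
eef_pos: [0.4278, -0.2395, 0.1752]
tool_rot: [[-0.192, 0.981, -0.001], [0.981, 0.192, 0.0], [0.0, -0.001, -1.0]]
wrist_force: [0.2, -0.3, -1.4]
opening: 0.222
```

```bash
python3 - <<'E'
from plant import *
from h import *
T=camera_model('top');S=camera_model('scene')
print('tip',tri(T,(301,250),S,(293.8,159.4)), 'collar',tri(T,(347,240),S,(170+341/3.6-.4,140+44/3.6-.4)))
f=lambda p:[(170+x/3.6-.36,140+y/3.6-.36) for x,y in p]
h0=cv2.imread('pics/t8.png').astype(int);h1=cv2.imread('pics/t20.png').astype(int)
def org(im):
    h=cv2.cvtColor(im.astype(np.uint8),cv2.COLOR_BGR2HSV);b=cv2.inRange(h,(5,180,100),(15,255,255))[150:200,220:260];y,x=np.nonzero(b);return x.mean()+220,y.mean()+150,len(x)
print(org(h0),org(h1))
o=get_obs();print(o['time'],o['eef_pos'],o['joint_vel'].round(4),o['wrist_force'].round(2),o['opening'])
E
```

```text
tip (array([ 0.39079757, -0.05694435,  0.18589468]), np.float64(0.008665792867668136)) collar (array([ 0.41650673, -0.17053239,  0.18572102]), np.float64(0.0001052958817257381))
(np.float64(234.3177570093458), np.float64(172.50467289719626), 107) (np.float64(234.08333333333334), np.float64(172.48148148148147), 108)
23.15 [ 0.42784364 -0.23945335  0.17522224] [-0.0054 -0.0012  0.0027 -0.0012 -0.0013 -0.0012] [ 0.22 -0.28 -1.37] 0.22234393907051173
```

```bash
python3 -c "
from plant import *
print(close_job())"
```

```text
the job is handed in; nothing more can be done
None
```

I carried out every step and handed the job in at about 23 s of the 72 s allowed. `close_job` gives no verdict, so success rests on the checks below.

- **Guide:** It went into the socket and stopped at TCP height 105 mm, as predicted, under a push of about 12 N. After letting go, the wrist picture put it within 1 mm of the socket's centre, with its tube in line to within about 0.5°. Comparing the top view before and after the rod work, the guide had moved 0.2 px.
- **Rod in and out:** It slid through the tube with no side force until the collar touched the mouth. The wrist picture showed no gap, and the force along the rod was 5 N. It was then drawn out to about 120 mm in front of the hole.
- **Final pose:** The rod is held at 70 N. The tip is at about (0.391, -0.057, 0.186) m, within about 4 mm of the card's centre in plan. The collar is also at 0.186 m, so the rod is level, and the arm was still.
- **Other things:** In the last pictures they all look to be in their original places; I did not measure their positions.

**Disagreements:**
- The two camera rays for the final tip missed each other by 9 mm because I picked those pixels coarsely. The tip position worked out from the arm's pose agrees to about 3 mm.
- The top camera differs from the wrist camera by 2 to 3 mm. I relied on the wrist camera and on relative measurements.

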